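# Load a loudspeaker kit onto its work carrier

## Robot

A 6-joint arm with a two-finger parallel gripper is mounted at the origin on the work surface. World frame = base frame: x ahead of the robot, y to its left, z up, the work surface at z = 0. Lengths are in mm, angles in rad, forces in N, time in s.
With the tool pointing down it reaches from about 275 to 1000 mm from the base axis. Payload 8.4 kg.
Tool frame: the origin (TCP) lies at the very end of the fingers, on their centre line; the grasp point (between the pads) lies r.hold_point_z behind it (r.hold_point_z is the distance from the TCP to the grasp point, in mm); x points along the fingers, z is the direction in which the jaws open and shut, and the axes are right-handed (so a half turn about x gives the same grasp; the last joint's range is limited). The gripper opens to 85 mm and grips with 20 to 120 N. Pads are 22 mm wide; open, the fingers measure 114 mm over their backs; the gripper's body (76 mm by 85 mm) begins 54 mm behind the grasp point. The pads swing forward as they close: fully open they stand 13 mm farther back than shut.
Start: joints at [-1.195, 0.353, 1.633, -0, 1.155, -0.002], TCP at [230.547, -580.927, 231.281] pointing down, gripper open.
Joint ranges: [-2.63, 2.63], [-0.92, 2.1], [0.06, 2.66], [-1.3, 4.44], [0, 2.69], [-3.02, 3.02]. Speed limits (rad/s): [2.22, 2.22, 2.79, 3.14, 3.14, 3.14].

## Interface

Orientations are given as [roll, pitch, yaw] about the fixed x, y, z axes, in that order (R = Rz(yaw) Ry(pitch) Rx(roll)).
In Python, from rig import r gives the robot as it stands.
- The arm moves only by the tool jog_arm, never from a script. Its argument "series" is a list of rows, each a list of 7 numbers: the turn, a rotation vector about the tool's x, y, z in degrees, then the shift along the tool's x, y, z in cm, then the opening, from 0 (shut) to 1 (fully open). In form: [[wx, wy, wz, tx, ty, tz, fingers], ...]. A call has 1 to 20 rows; each row shifts and turns the commanded pose from where the row before left it, along the tool's axes as they then stand; what a row does not reach is not made up. A row lasts 1/10 s, in which the tool goes at most 50 mm and 8.59 degrees, less where a joint would pass 70% of its speed; a pose out of reach is approached as far as the arm can. A call with a gripper value outside its range is refused whole. The fingers move at their own pace and stop on an object; "force" is the grip in N (left out, the last holds). Time passes only in rows, so rows that do not move let the fingers close. It gives the time, the measured TCP pose, the force and the opening at its end, in the units of the state.
- r.sense(): the state, without advancing time (a new reading comes with each control period).
- r.grab_frame(name): name is "scene" or "side" or "wrist"; returns (picture, depth): 384x512x3 uint8, red, green, blue; 384x512 float32, mm along the optical axis (not along the pixel's ray), 0 where there is no reading.
- r.get_calibration(name): a dict with "mtx" (3x3 intrinsics, pixels), "position" and "rotation" of the camera in the world; the wrist camera has in their place "mount" (4x4, takes a point from camera to tool coordinates, whose origin is the TCP and whose axes are the tool frame's). Camera axes: x right, y down, z forward; pixel columns grow to the right and rows downward; lengths in mm; the calibration is good to about 2 mm. A picture is of the moment at which its call begins: read the wrist's pose just before it. get_calibration takes no time and is no camera call.
- r.sign_off(): hands the job in, once; it reports no verdict.
The state is a dict: "clock": time; "qpos": joint angles; "qvel": joint speeds; "joint_efforts": joint torques, N m; "eef_pos": TCP position; "tcp_rot": TCP orientation; "contact_force": force on the tool from outside, world axes, zero at the start; "wrist_torque": the same for the moment, N m; "opening": opening from 0.0 (shut) to 1.0 (fully open).
Only numpy, scipy, OpenCV 4.12 (cv2) and the standard library are available. Lean on these libraries where they do the work, as an engineer would, in place of code of your own. Each camera call takes 0.05 s, during which the arm holds its last target.

## Task

Load the work carrier with the parts of one all-black speaker: put the black-coned woofer, the black-domed tweeter and the terminal cup upright and fully down in the pockets of their own nests, and lay the crossover flat on its nest and slide it home, long side against the long red stop and short side against the short red stop. Set every part down without dropping it. Leave the white-coned woofer and the silver-domed tweeter, which belong to another model, standing where they are.

Things in the scene. Friction and masses are not known exactly. Their poses are not given: they have to be found in the camera images.
- woofer_black: Kit woofer: small loudspeaker driver lying face up on its magnet, black square frame, black cone. Frame 62 x 62 mm, 32 to 38 mm above the underside, to grip by two opposite sides; below it a narrower basket and round silver magnet, 46 mm across, 15 high. 39 mm high, 0.19 to 0.3 kg. Origin: centre of the magnet's underside; z up, x and y square to the frame's sides.
- tweeter_black: Kit tweeter: round black faceplate 50 mm across with a black (dark grey) dome. Plate 27 to 33 mm above the underside, to grip by its rim, over a round body 36 mm across; dome top at 41 mm. About 0.14 kg. Origin: centre of its underside; z up.
- terminal_cup: Terminal cup: black plastic dish with a red and a black screw post inside. Square flange 60 x 60 mm, 27 to 32 mm above the underside, to grip by two opposite sides; below it a cup 44 x 44 mm; posts rise to 35 mm. About 0.09 kg. Origin: centre of its underside; z up, x and y square to the flange's sides, posts side by side along y.
- crossover: Crossover: green board on a grey base, 76 (x) by 56 (y) by 10 mm, with a copper-wound choke block in the middle, 34 (x) by 30 mm (y), 10 to 38 mm above the underside: grip it by its flat sides, 30 mm apart along y (bare board beside them). Yellow capacitors at -x, white and blue parts at +x, under 21 mm high. 0.16 to 0.25 kg. Origin: centre of the underside, z up.
- nest_woofer: Woofer nest: blue, the larger round pocket, 70 mm across. Block 104 x 104 x 14 mm, fixed on the carrier 12 mm above the bench; origin: centre of its underside, z up, x and y along its sides. Pocket in its middle 8 mm deep, floor 6 mm above the origin. The four nests stand two by two, 110 mm apart and turned alike, on one fixed 230 mm square aluminium plate; which is in which quarter varies.
- nest_tweeter: Tweeter nest: orange, the smaller round pocket, 56 mm across. Block 104 x 104 x 14 mm, fixed on the carrier 12 mm above the bench; origin: centre of its underside, z up, x and y along its sides. Pocket in its middle 8 mm deep, floor 6 mm above the origin.
- nest_terminal: Terminal-cup nest: green, a square pocket 66 x 66 mm, sides along x and y. Block 104 x 104 x 14 mm, fixed on the carrier 12 mm above the bench; origin: centre of its underside, z up, x and y along its sides. Pocket in its middle 8 mm deep, floor 6 mm above the origin.
- nest_crossover: Crossover nest: flat grey block 104 x 104 mm, face 14 mm above the origin (underside centre; z up), with two red stops 8 mm high: a long one (96 mm) on the +y edge, inner face at y = +44 mm, for the crossover's long side; a short one (y -6 to +26) on the +x edge, inner face at x = +44. Other edges open. Home, the crossover's centre is at x +6, y +16 mm, either end to the short stop.
- woofer_white: Look-alike, not part of the kit: a woofer of the same shape and size as the black one but with a cream-white cone. Origin: centre of the magnet's underside.
- tweeter_silver: Look-alike, not part of the kit: a tweeter of the same shape and size as the black one but with a bright silver dome. Origin: centre of its underside.

How it is judged:
By the outcome, as a careful person would: the job done as asked, in the order asked, and still so for the second after the job is handed in, with the robot touching nothing.
It also fails if it takes over 109 s, if anything falls off the work surface, if the arm or the gripper's body presses on something with over 40 N, if the wrist force passes 120 N, or if a joint passes its speed limit or range.

## Working session

There is one attempt and no reset: what is moved stays moved. The work goes in short steps, Python scripts to look and compute and a tool call to move; the robot and the scene stay as the last step left them, time stands still between calls to the robot, and variables do not carry over. Pictures are saved under pics/ and viewed, and the job is handed in when it is done.

Besides the shell and the picture viewer there is one more tool, called by a JSON object that holds its "method" and its "body", one argument or row to a line. jog_arm: Moves the arm, as the interface text tells. Its arguments: {"type":"object","properties":{"series":{"type":"array"},"force":{"type":"number"}},"required":["series"]}

```bash
ls; mkdir -p pics; python3 - <<'E'
from rig import r
import cv2,numpy as np
s=r.sense();print(s, r.hold_point_z)
for n in ("scene","side","wrist"):
    im,d=r.grab_frame(n); cv2.imwrite(f"pics/{n}0.png",cv2.resize(im[:,:,::-1],(800,600),interpolation=cv2.INTER_CUBIC)); np.savez(f"{n}0.npz",im=im,d=d)
    print(n,r.get_calibration(n))
E
```

```text
pics
{'clock': 0.0, 'qpos': array([-1.19541250e+00,  3.53655957e-01,  1.63420054e+00,  3.38373305e-05,
        1.15519314e+00, -2.38027754e-03]), 'qvel': array([-0.00029347,  0.00281781,  0.00116936, -0.00012416, -0.00110104,
        0.00155969]), 'joint_efforts': array([-2.49342411e-03, -6.05259418e+01, -3.42069268e+01, -2.50685289e-04,
        9.50804504e-03, -2.74541128e-05]), 'eef_pos': array([ 230.3598712 , -580.44569789,  230.52839848]), 'tcp_rot': array([3.11798194, 1.56933902, 1.92493603]), 'contact_force': array([ 1.38648691, -0.48456426, -0.60400268]), 'wrist_torque': array([-0.00317988, -0.02003108, -0.04855179]), 'opening': 1.001221627004038} 18.700000000000003
scene {'mtx': array([[408.96746797,   0.        , 247.73734575],
       [  0.        , 408.96746797, 194.60667321],
       [  0.        ,   0.        ,   1.        ]]), 'position': array([1012.96490828,  566.7309345 ,  634.15319223]), 'rotation': array([-2.23987663, -0.01266991,  2.45688972])}
side {'mtx': array([[450.03017554,   0.        , 251.76752736],
       [  0.        , 450.03017554, 194.66024195],
       [  0.        ,   0.        ,   1.        ]]), 'position': array([402.3735072 , 783.40505747, 708.33682991]), 'rotation': array([-2.24777928,  0.01655507, -2.96992277])}
wrist {'mtx': array([[264.42673187,   0.        , 256.93807153],
       [  0.        , 264.42673187, 188.68874559],
       [  0.        ,   0.        ,   1.        ]]), 'mount': array([[ 8.67517864e-04, -2.99503474e-01,  9.54094815e-01,
        -1.44035573e+02],
       [ 8.96249006e-04, -9.54094558e-01, -2.99504209e-01,
         7.71722362e+01],
       [ 9.99999222e-01,  1.11493178e-03, -5.59264382e-04,
        -5.58885393e-01],
       [ 0.00000000e+00,  0.00000000e+00,  0.00000000e+00,
         1.00000000e+00]])}
```

View pics/scene0.png

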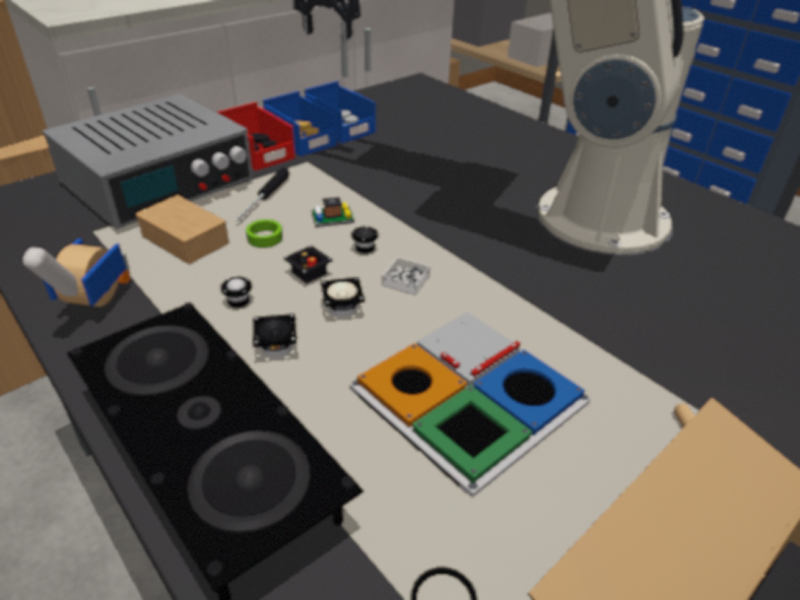

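View pics/side0.png

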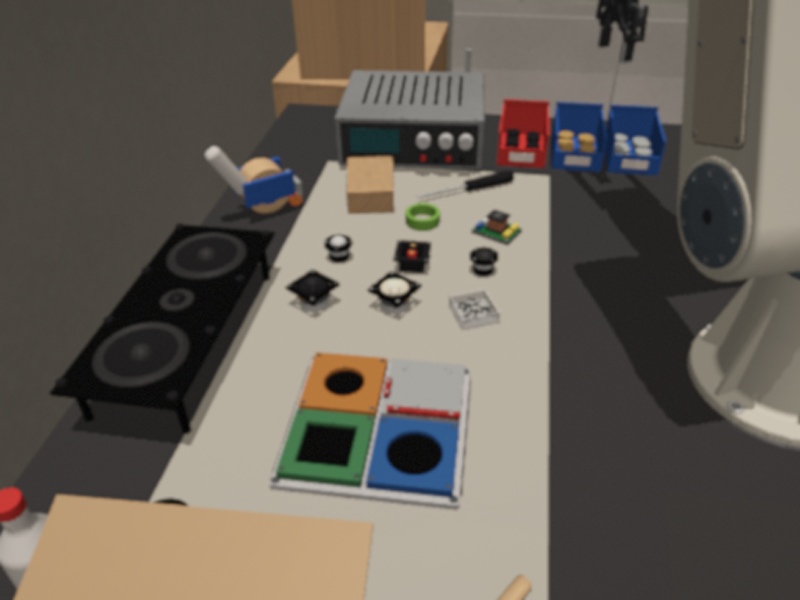

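View pics/wrist0.png

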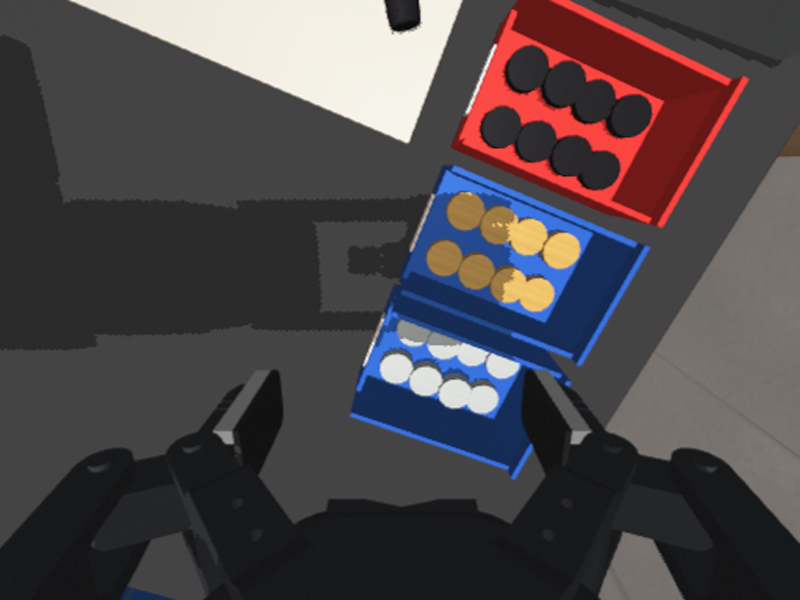

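```bash
cat > h.py <<'E'
import numpy as np,cv2
from rig import r
from scipy.spatial.transform import Rotation as Ro
def R(rpy): return Ro.from_euler('xyz',rpy).as_matrix()
def campose(n,s=None):
    c=r.get_calibration(n)
    if n=='wrist':
        T=np.eye(4);T[:3,:3]=R(s['tcp_rot']);T[:3,3]=s['eef_pos'];T=T@c['mount']
        return c['mtx'],T[:3,:3],T[:3,3]
    return c['mtx'],R(c['rotation']),c['position']
def cloud(d,P):
    K,Rm,t=P;v,u=np.mgrid[:d.shape[0],:d.shape[1]]
    p=np.stack([(u-K[0,2])/K[0,0]*d,(v-K[1,2])/K[1,1]*d,d],-1)
    return p@Rm.T+t
def onz(uv,z,P):
    K,Rm,t=P;uv=np.atleast_2d(uv).astype(float)
    ray=np.c_[(uv[:,0]-K[0,2])/K[0,0],(uv[:,1]-K[1,2])/K[1,1],np.ones(len(uv))]@Rm.T
    return t+ray*((z-t[2])/ray[:,2])[:,None]
def ortho(im,z,P,x0,x1,y0,y1,res):
    # top-down rectified image at height z: rows = x descending, cols = y descending
    K,Rm,t=P
    xs=np.arange(x1,x0,-res);ys=np.arange(y1,y0,-res)
    X,Y=np.meshgrid(xs,ys,indexing='ij')
    p=(np.stack([X,Y,np.full_like(X,z)],-1)-t)@Rm
    u=p[...,0]/p[...,2]*K[0,0]+K[0,2];v=p[...,1]/p[...,2]*K[1,1]+K[1,2]
    return cv2.remap(im,u.astype(np.float32),v.astype(np.float32),cv2.INTER_LINEAR)
E
python3 - <<'E'
from h import *
for n in("scene","side"):
    z=np.load(n+"0.npz");P=campose(n);c=cloud(z['d'],P)
    pts=dict(scene=dict(wb=(275,325),ww=(343,288),ts=(237,285),tb=(365,235),cup=(308,262),xo=(333,205),ng=(380,375),nb=(500,370),no=(380,380),ngr=(410,430),grey=(465,345)),
     side=dict(wb=(313,285),ww=(395,285),ts=(338,243),tb=(484,256),cup=(413,252),xo=(497,218),no=(315,380),nb=(380,460),ngr=(295,460),grey=(430,385)))[n]
    for k,(u,v) in pts.items(): print(n,k,c[int(v/1.5625),int(u/1.5625)].round())
    im=ortho(z['im'],20,P,250,750,-400,350,1.0)
    cv2.imwrite(f"pics/ortho_{n}.png",im[:,:,::-1])
s=r.sense();print(R(s['tcp_rot']).round(3))
E
```

```text
scene wb [685. -80.  33.]
scene ww [555. -93.  33.]
scene ts [ 685. -193.   41.]
scene tb [ 437. -191.   37.]
scene cup [ 558. -185.   35.]
scene xo [ 420. -309.   37.]
scene ng [625.  88.  25.]
scene nb [491. 183.  27.]
scene no [632.  97.  28.]
scene ngr [649. 178.  14.]
scene grey [494. 116.  28.]
side wb [692. -69.  36.]
side ww [565. -93.  32.]
side ts [ 680. -193.   36.]
side tb [ 431. -187.   39.]
side cup [ 548. -180.   38.]
side xo [ 415. -308.   39.]
side no [637. 129.  27.]
side nb [524. 248.  25.]
side ngr [627. 264.  25.]
side grey [480. 112.  26.]
[[-0.     0.929  0.369]
 [ 0.001  0.369 -0.929]
 [-1.     0.    -0.001]]
```

View pics/ortho_side.png

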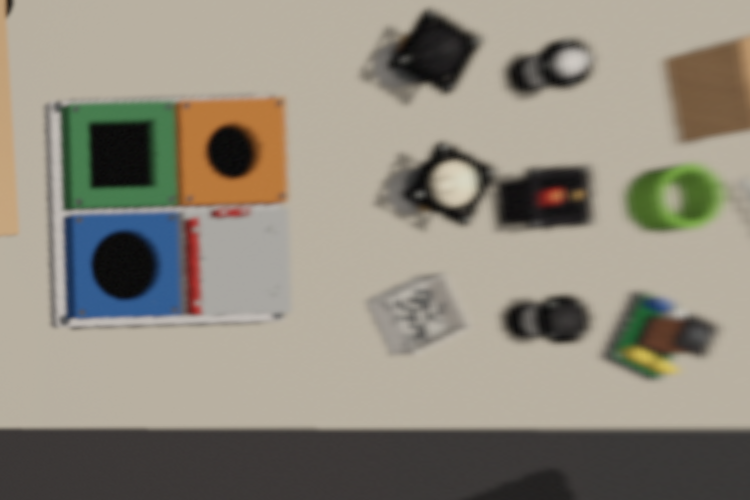

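View pics/ortho_scene.png

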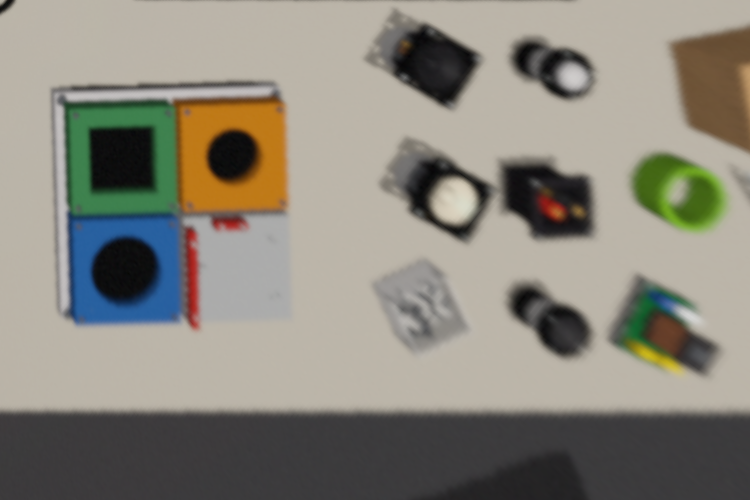

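{"method": "jog_arm", "body": {
  "series": [
    [-4,0,0,0,2.7,-1.5,1],
    [-4,0,0,0,2.8,-1.3,1],
    [-4,0,0,0,2.9,-1.1,1],
    [-4,0,0,0,3.0,-0.9,1],
    [-4,0,0,0,3.0,-0.7,1],
    [-4,0,0,0,3.1,-0.5,1],
    [-4,0,0,0,3.1,-0.3,1],
    [-4,0,0,0,3.1,0,1],
    [-4,0,0,0,3.1,0.2,1],
    [-4,0,0,0,3.1,0.4,1],
    [-4,0,0,0,3.1,0.6,1],
    [-4,0,0,0,3.0,0.8,1],
    [-4,0,0,0,3.0,1.0,1],
    [-4,0,0,0,2.9,1.2,1],
    [-4,0,0,0,2.8,1.4,1],
    [-4,0,0,0,2.7,1.6,1],
    [-4,0,0,0,2.5,1.6,1],
    [0,0,0,0,0,0,1],
    [0,0,0,0,0,0,1]
  ]
}}

```text
clock: 2.05
eef_pos: [564.6, -170.8, 230.9]
tcp_rot: [-3.064, 1.57, -3.069]
contact_force: [0.2, 0.6, 0.2]
opening: 1.0
```

```bash
python3 - <<'E'
from h import *
s=r.sense();im,d=r.grab_frame("wrist");np.savez("w1.npz",im=im,d=d,**{k:s[k] for k in('eef_pos','tcp_rot')})
P=campose('wrist',s);print(R(s['tcp_rot']).round(4))
o=ortho(im,30,P,320,760,-400,0,1.5);o=ortho(im,30,P,350,750,-390,10,0.68)
cv2.imwrite("pics/w1o.png",o[:,:,::-1]);print(o.shape)
cv2.imwrite("pics/w1.png",cv2.resize(im[:,:,::-1],(800,600)))
E
```

```text
[[-1.0e-03  5.5e-03  1.0e+00]
 [-1.0e-04  1.0e+00 -5.5e-03]
 [-1.0e+00 -1.0e-04 -1.0e-03]]
(589, 589, 3)
```

View pics/w1o.png

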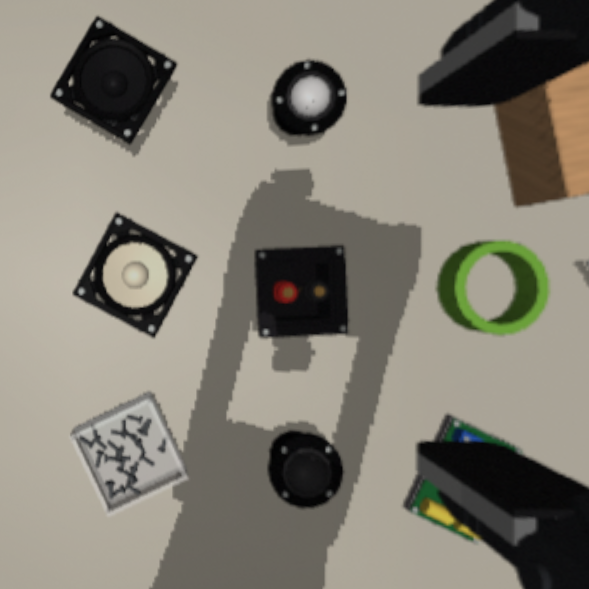

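View pics/w1.png

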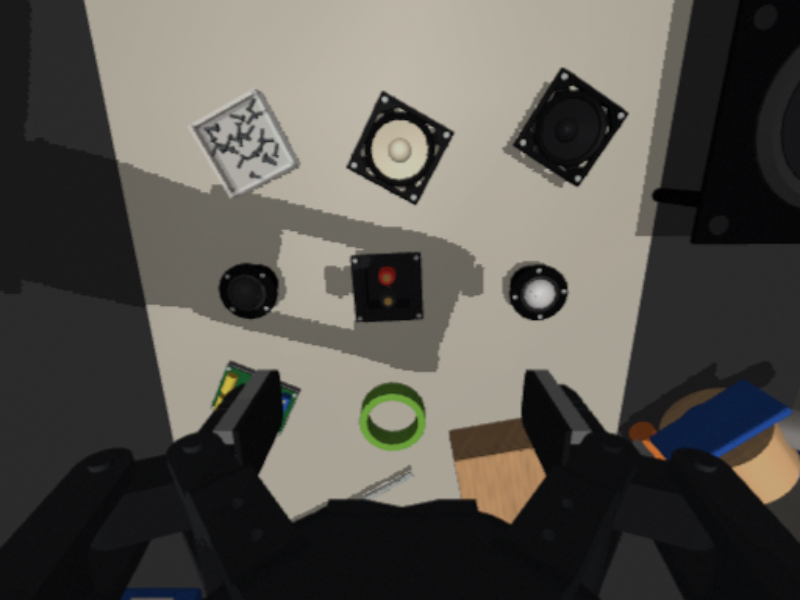

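```bash
cat >> h.py <<'E'
def seg(im,d,P,c,rad,z0,z1):
    C=cloud(d,P);m=(d>0)&(np.hypot(C[...,0]-c[0],C[...,1]-c[1])<rad)&(C[...,2]>z0)&(C[...,2]<z1)
    return C[m]
def rect(im,z,P,c,half,thr,name=None,res=0.25,inv=False):
    """rectify at z around c, threshold dark, minAreaRect of largest blob"""
    o=ortho(im,z,P,c[0]-half,c[0]+half,c[1]-half,c[1]+half,res)
    g=cv2.GaussianBlur(o.max(2),(0,0),2)
    m=((g<thr)^inv).astype(np.uint8)
    cs,_=cv2.findContours(m,cv2.RETR_EXTERNAL,cv2.CHAIN_APPROX_NONE)
    k=max(cs,key=cv2.contourArea);k=cv2.convexHull(k)
    (u,v),(w,h),a=cv2.minAreaRect(k)
    cx,cy=c[0]+half-v*res,c[1]+half-u*res
    if name:
        b=cv2.boxPoints(((u,v),(w,h),a)).astype(int);o=o.copy();cv2.drawContours(o,[b],0,(0,255,0),1);cv2.imwrite(name,o[:,:,::-1])
    # image dir (du,dv)=(cos a,sin a) -> world (-sin a,-cos a)
    ang=np.degrees(np.arctan2(-np.cos(np.radians(a)),-np.sin(np.radians(a))))%90
    return (round(cx,1),round(cy,1)),(round(w*res,1),round(h*res,1)),round(ang,1)
E
python3 - <<'E'
from h import *
z=np.load('w1.npz');im,d=z['im'],z['d'];P=campose('wrist',dict(z))
for n,c,rad,z0,z1 in [('wb',(675,-68),48,25,45),('ww',(560,-82),48,25,45),('ts',(680,-200),35,20,50),('tb',(432,-198),35,20,50),('cup',(552,-196),48,20,45)]:
    p=seg(im,d,P,c,rad,z0,z1)
    (x,y),(w,h),a=cv2.minAreaRect(p[:,:2].astype(np.float32));print(n,len(p),x,y,w,h,a,np.percentile(p[:,2],[5,50,95]).round(1),'ctr',p[:,:2].mean(0).round(1))
for n,c,zz in [('wb',(675,-68),38),('ww',(560,-82),38),('ts',(680,-200),33),('tb',(432,-198),33),('cup',(552,-196),32)]:
    print(n,rect(im,zz,P,c,55,45,f'pics/r_{n}.png'))
E
```

```text
wb 2805 692.3721313476562 -66.92967224121094 63.392234802246094 62.262699127197266 59.49369430541992 [31.5 38.4 40.9] ctr [690.8 -66.6]
ww 2727 562.8195190429688 -81.74746704101562 62.18286895751953 62.16270065307617 61.95191955566406 [31.3 38.5 40.7] ctr [562.8 -80.6]
ts 1047 682.1432495117188 -198.7531280517578 48.85625457763672 48.63208770751953 71.54000091552734 [32.8 35.  41.9] ctr [ 681.  -197.4]
tb 1052 430.82891845703125 -196.29859924316406 48.89765167236328 48.943931579589844 2.4054648876190186 [32.6 34.7 41.8] ctr [ 432.2 -195.1]
cup 1462 551.3872680664062 -194.14938354492188 59.991512298583984 60.58891677856445 2.578782796859741 [27.1 32.9 36.3] ctr [ 551.2 -193.6]
wb ((692.9, -67.8), (62.3, 62.2), np.float64(59.4))
ww ((563.3, -82.1), (60.5, 60.2), np.float64(61.7))
ts ((682.4, -198.9), (49.2, 49.2), np.float64(0.0))
tb ((431.7, -196.3), (50.3, 49.9), np.float64(81.3))
cup ((552.1, -194.4), (58.9, 60.4), np.float64(2.6))
```

```bash
python3 - <<'E'
from h import *
z=np.load('w1.npz');im,d=z['im'],z['d'];s=dict(z);P=campose('wrist',s)
C=cloud(d,P);m=(d>0)&(C[...,0]>715)&(C[...,2]>15)&(C[...,1]>-250)&(C[...,2]<150)
p=C[m]
for y in range(-240,80,30):
    q=p[(p[:,1]>y)&(p[:,1]<y+30)]
    if len(q):print(y,len(q),q.min(0).round(),q.max(0).round())
# fingers in tool frame
T=(C-s['eef_pos'])@R(s['tcp_rot']);m=(d>0)&(C[...,2]>180)
t=T[m];print(len(t))
for a,b in((-60,-35),(35,60)):
    q=t[(t[:,2]>a)&(t[:,2]<b)];print(len(q),q.min(0),q.max(0)); q=q[q[:,0]>-40];print(q[:,1].min(),q[:,1].max(),q[:,2].min(),q[:,2].max())
E
```

```text
-150 1783 [ 774. -148.   16.] [ 853. -120.   88.]
-120 1977 [ 774. -120.   15.] [839. -91.  89.]
-90 1956 [715. -90.  34.] [831. -60.  89.]
-60 1783 [715. -60.  33.] [823. -30.  90.]
-30 1490 [774. -30.  73.] [816.  -0.  88.]
0 125 [774.   0.  74.] [809.   3.  81.]
40453
6646 [-97.16161171 -12.47171851 -59.99869686] [-13.82744563  19.34963903 -35.00099965]
-10.979646007357989 12.690346287264896 -56.56910093841327 -42.097899323122476
6647 [-97.68650958 -12.80063262  35.00408011] [-14.34698278  19.0394749   59.99941773]
-10.195205358508083 12.724429539740498 42.06640548707852 56.486047568564274
```

```bash
cat >> h.py <<'E'
def plan(x,y,z,yaw):
    """yaw=world angle of tool z axis; prints turn (deg, tool axes) then shift (cm) in the turned tool axes"""
    s=r.sense();A=R(s['tcp_rot']);c,n=np.cos(np.radians(yaw)),np.sin(np.radians(yaw))
    B=np.array([[0,-n,c],[0,c,n],[-1,0,0]])
    w=np.degrees(Ro.from_matrix(A.T@B).as_rotvec())
    sh=(np.array([x,y,z])-s['eef_pos'])@B/10
    print('turn',w.round(2),'shift cm',sh.round(2),'yaw now',np.degrees(np.arctan2(A[1,2],A[0,2])).round(2),'t',s['clock'],'F',s['contact_force'].round(1),'open',round(s['opening'],3),'pos',s['eef_pos'].round(1))
E
python3 -c "
from h import *
plan(692.6,-67.4,100,-30.6)"
```

```text
turn [ 3.022e+01 -5.000e-02  2.000e-02] shift cm [13.1  15.49  5.75] yaw now -0.38 t 2.1 F [-0.1 -0.7  0.5] open 0.998 pos [ 564.2 -171.4  231. ]
```

{"method": "jog_arm", "body": {
  "series": [
    [7.5,0,0,1.3,0,0,1],
    [7.5,0,0,1.3,0,0,1],
    [7.6,0,0,1.3,0,0,1],
    [7.6,0,0,1.3,0,0,1],
    [0,0,0,1.3,2.6,1.0,1],
    [0,0,0,1.3,2.6,1.0,1],
    [0,0,0,1.3,2.6,1.0,1],
    [0,0,0,1.3,2.6,0.95,1],
    [0,0,0,1.3,2.6,0.9,1],
    [0,0,0,1.4,2.5,0.9,1],
    [0,0,0,2,0,0,1],
    [0,0,0,2,0,0,1],
    [0,0,0,0,0,0,1],
    [0,0,0,0,0,0,1]
  ]
}}

```text
clock: 3.5
eef_pos: [692.6, -68.0, 60.4]
tcp_rot: [-2.595, 1.57, -3.13]
contact_force: [0.0, 0.4, 0.5]
opening: 0.998
```

```bash
python3 - <<'E'
from h import *
s=r.sense();im,d=r.grab_frame("wrist")
cv2.imwrite("pics/w2.png",cv2.resize(im[:,:,::-1],(800,600)))
plan(692.6,-67.4,11,-30.6)
P=campose('wrist',s);print(rect(im,38,P,(692,-67),48,45,'pics/r2.png'))
E
```

```text
turn [-0.03  0.04 -0.01] shift cm [ 5.02  0.01 -0.09] yaw now -30.63 t 3.55 F [-0.1 -0.8  0.6] open 1.0 pos [693.3 -68.   61.2]
((693.2, -67.7), (63.8, 62.0), np.float64(59.5))
```

View pics/w2.png

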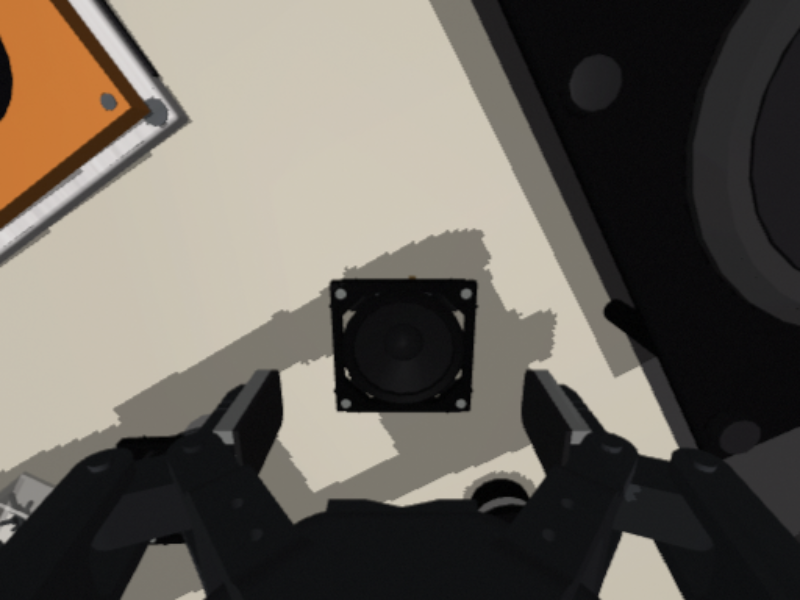

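{"method": "jog_arm", "body": {
  "series": [
    [0,0,0,2,0,0,1],
    [0,0,0,2,0,0,1],
    [0,0,0,1,0,0,1],
    [0,0,0,0,0,0,1],
    [0,0,0,0,0,0,0],
    [0,0,0,0,0,0,0],
    [0,0,0,0,0,0,0],
    [0,0,0,0,0,0,0],
    [0,0,0,0,0,0,0],
    [0,0,0,0,0,0,0],
    [0,0,0,0,0,0,0],
    [0,0,0,0,0,0,0]
  ],
  "force": 50
}}

```text
clock: 4.75
eef_pos: [694.1, -67.1, 12.0]
tcp_rot: [0.406, 1.569, -0.127]
contact_force: [-0.4, -0.3, 7.7]
opening: 0.711
```

{"method": "jog_arm", "body": {
  "series": [
    [0,0,0,-1,0,0,0],
    [0,0,0,-2,0,0,0],
    [0,0,0,-3,0,0,0],
    [0,0,0,-3,0,0,0],
    [0,0,0,-3,0,0,0],
    [-5,0,0,-3,0,0,0],
    [-5,0,0,-1,0,0,0],
    [-5,0,0,0,0,0,0],
    [-5,0,0,0,0,0,0],
    [-5,0,0,0,0,0,0],
    [-5,0,0,0,0,0,0],
    [0,0,0,0,0,0,0]
  ]
}}

```text
clock: 5.95
eef_pos: [692.9, -66.9, 170.9]
tcp_rot: [0.439, 1.571, 0.43]
contact_force: [-0.9, -0.3, -2.3]
opening: 0.711
```

```bash
python3 -c "
from h import *
plan(545,150,190,0)"
```

```text
turn [-0.48  0.01 -0.  ] shift cm [ -1.91  21.69 -14.79] yaw now -0.48 t 5.95 F [-0.9 -0.3 -2.3] open 0.711 pos [692.9 -66.9 170.9]
```

{"method": "jog_arm", "body": {
  "series": [
    [0,0,0,-0.2,1.0,-0.7,0],
    [0,0,0,-0.2,2.4,-1.6,0],
    [0,0,0,-0.2,3,-2.1,0],
    [0,0,0,-0.2,3,-2.1,0],
    [0,0,0,-0.2,3,-2.1,0],
    [0,0,0,-0.2,3,-2.1,0],
    [0,0,0,-0.2,3,-2.0,0],
    [0,0,0,-0.2,2.2,-1.4,0],
    [0,0,0,-0.2,1.0,-0.7,0],
    [0,0,0,0,0,0,0],
    [0,0,0,0,0,0,0]
  ]
}}

```text
clock: 7.05
eef_pos: [547.4, 150.3, 188.6]
tcp_rot: [-0.218, 1.57, -0.228]
contact_force: [-0.0, 0.2, -2.6]
opening: 0.71
```

```bash
python3 - <<'E'
from h import *
s=r.sense();im,d=r.grab_frame("wrist");np.savez("w3.npz",im=im,d=d,**{k:s[k] for k in('eef_pos','tcp_rot')})
P=campose('wrist',s);print(s['eef_pos'],s['contact_force'])
cv2.imwrite("pics/w3.png",cv2.resize(im[:,:,::-1],(800,600)))
o=ortho(im,26,P,400,690,20,310,0.5);cv2.imwrite("pics/w3o.png",o[:,:,::-1])
E
```

```text
[547.42672066 150.26784875 188.6020391 ] [-9.50844928e-04  1.99453107e-01 -2.64504910e+00]
```

View pics/w3.png

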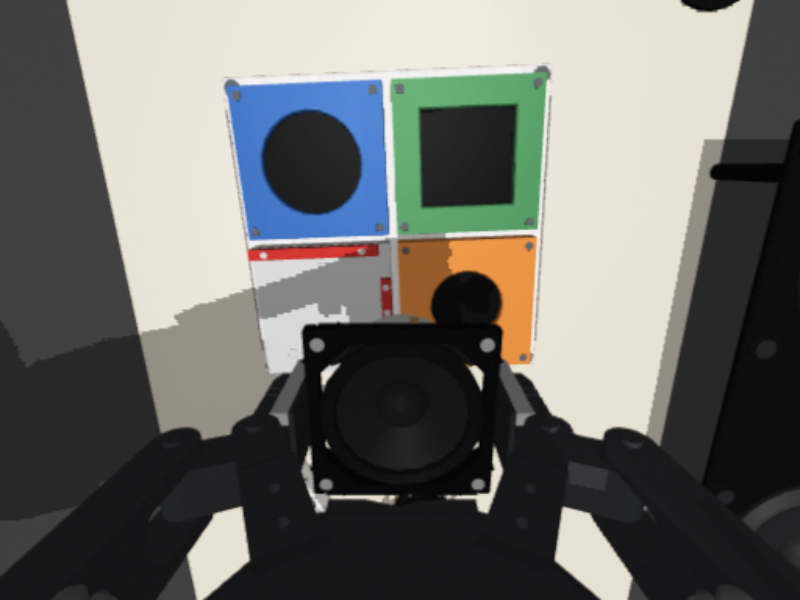

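View pics/w3o.png

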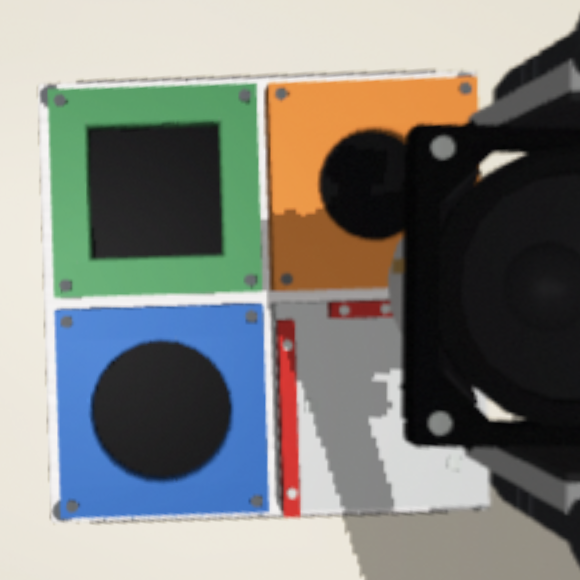

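```bash
python3 - <<'E'
from h import *
z=np.load('w3.npz');im=z['im'];P=campose('wrist',dict(z))
res=.25;o=ortho(im,26,P,400,690,20,310,res)
h=cv2.cvtColor(o,cv2.COLOR_RGB2HSV)
for n,a,b in(('blue',100,125),('green',55,85),('orange',8,22)):
    m=((h[...,0]>=a)&(h[...,0]<=b)&(h[...,1]>100)&(h[...,2]>50)).astype(np.uint8);m=cv2.morphologyEx(m,cv2.MORPH_OPEN,np.ones((9,9)))
    cs,hi=cv2.findContours(m,cv2.RETR_CCOMP,cv2.CHAIN_APPROX_NONE)
    k=max(cs,key=cv2.contourArea);(u,v),s,an=cv2.minAreaRect(k)
    print(n,690-v*res,310-u*res,np.array(s)*res,an)
    i=max(range(len(cs)),key=lambda i:cv2.contourArea(cs[i]))
    ch=[c for c,hh in zip(cs,hi[0]) if hh[3]==i and cv2.contourArea(c)>5000]
    for c in ch:
        (u,v),s,an=cv2.minAreaRect(c);print('  pocket',690-v*res,310-u*res,np.array(s)*res,an)
E
python3 -c "
from h import *
plan(484.3,229,80,1.8)"
```

```text
blue 484.7151336669922 229.51058959960938 [104.50093079 104.50774384] 88.21704864501953
  pocket 485.3949737548828 229.48499298095703 [67.65000153 67.75      ] 36.869895935058594
green 595.1419677734375 232.43425750732422 [102.45391846 102.77377319] 88.28164672851562
  pocket 594.2886428833008 232.6630630493164 [66.30287933 66.14751434] 88.07481384277344
orange 598.5224838256836 123.25825500488281 [104.66407013 106.14823914] 88.26429748535156
turn [-2.4   0.03  0.01] shift cm [10.84  8.11 -6.08] yaw now -0.6 t 7.1 F [ 0.5  0.3 -1.9] open 0.713 pos [547.6 149.9 188.4]
```

{"method": "jog_arm", "body": {
  "series": [
    [-0.5,0,0,0.5,1.0,-0.8,0],
    [-0.6,0,0,0.5,2,-1.5,0],
    [-0.6,0,0,0.5,2.1,-1.5,0],
    [-0.6,0,0,0.5,2.0,-1.5,0],
    [0,0,0,1,1.0,-0.75,0],
    [0,0,0,2,0,0,0],
    [0,0,0,3,0,0,0],
    [0,0,0,3,0,0,0],
    [0,0,0,2,0,0,0],
    [0,0,0,1,0,0,0],
    [0,0,0,0.5,0,0,0],
    [0,0,0,0,0,0,0],
    [0,0,0,0,0,0,0]
  ]
}}

```text
clock: 8.4
eef_pos: [486.5, 231.1, 44.0]
tcp_rot: [0.393, 1.57, 0.423]
contact_force: [-0.9, -0.9, -2.0]
opening: 0.714
```

```bash
python3 - <<'E'
from h import *
plan(484.9,229.5,30.5,1.75)
im,d=r.grab_frame("wrist");cv2.imwrite("pics/w4.png",cv2.resize(im[:,:,::-1],(800,600)))
E
```

```text
turn [-0.01  0.07 -0.03] shift cm [ 1.35 -0.15 -0.17] yaw now 1.74 t 8.4 F [-0.9 -0.9 -2. ] open 0.714 pos [486.5 231.1  44. ]
```

View pics/w4.png

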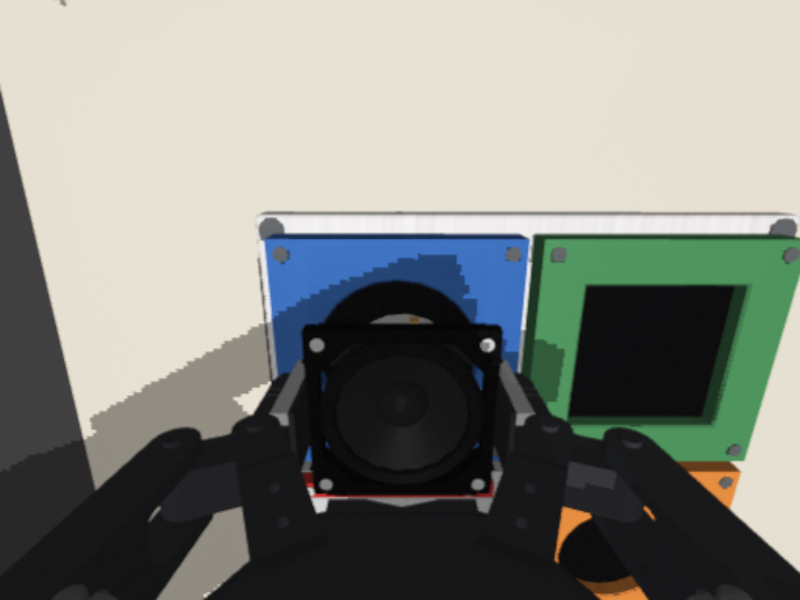

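{"method": "jog_arm", "body": {
  "series": [
    [0,0,0,0.5,-0.15,-0.15,0],
    [0,0,0,0.4,0,0,0],
    [0,0,0,0.2,0,0,0],
    [0,0,0,0.1,0,0,0],
    [0,0,0,0.1,0,0,0],
    [0,0,0,0,0,0,0],
    [0,0,0,0,0,0,0]
  ]
}}

```text
clock: 9.15
eef_pos: [484.5, 229.3, 30.3]
tcp_rot: [0.767, 1.571, 0.797]
contact_force: [-0.1, -0.0, -2.6]
opening: 0.717
```

{"method": "jog_arm", "body": {
  "series": [
    [0,0,0,0.05,0,0,0],
    [0,0,0,0,0,0,0]
  ]
}}

```text
clock: 9.35
eef_pos: [484.5, 229.4, 30.0]
tcp_rot: [0.459, 1.571, 0.49]
contact_force: [-1.7, 0.7, 0.6]
opening: 0.714
```

{"method": "jog_arm", "body": {
  "series": [
    [0,0,0,0.05,0,0,0],
    [0,0,0,0,0,0,0]
  ]
}}

```text
clock: 9.55
eef_pos: [484.6, 229.4, 30.0]
tcp_rot: [0.529, 1.57, 0.559]
contact_force: [-2.9, -0.6, 8.1]
opening: 0.713
```

{"method": "jog_arm", "body": {
  "series": [
    [0,0,0,0.05,0,0,0],
    [0,0,0,0,0,0,0]
  ]
}}

```text
clock: 9.75
eef_pos: [484.5, 229.4, 29.9]
tcp_rot: [0.566, 1.57, 0.596]
contact_force: [-4.4, -2.1, 14.8]
opening: 0.711
```

{"method": "jog_arm", "body": {
  "series": [
    [0,0,0,-0.1,0,0,0.8],
    [0,0,0,0,0,0,1],
    [0,0,0,0,0,0,1],
    [0,0,0,0,0,0,1],
    [0,0,0,0,0,0,1],
    [0,0,0,-1,0,0,1],
    [0,0,0,-3,0,0,1],
    [0,0,0,-4,0,0,1],
    [0,0,0,-4,0,0,1]
  ]
}}

```text
clock: 10.65
eef_pos: [484.0, 229.1, 151.4]
tcp_rot: [-2.769, 1.57, -2.739]
contact_force: [0.7, 0.2, -0.9]
opening: 1.001
```

```bash
python3 - <<'E'
from h import *
s=r.sense();plan(431.3,-196.3,100,0)
im,d=r.grab_frame("wrist");cv2.imwrite("pics/w5.png",cv2.resize(im[:,:,::-1],(800,600)))
P=campose('wrist',s);p=seg(im,d,P,(485,229),50,45,70);print(len(p),np.percentile(p[:,2],[5,50,95]))
print(cv2.minAreaRect(p[:,:2].astype(np.float32)))
A=np.c_[p[:,:2],np.ones(len(p))];q=p[np.abs(p[:,2]-56)<2.5];A=np.c_[q[:,:2],np.ones(len(q))];print(np.linalg.lstsq(A,q[:,2],rcond=None)[0])
E
```

```text
turn [ 1.74 -0.04  0.02] shift cm [  5.14 -42.54  -5.27] yaw now 1.74 t 10.65 F [ 0.7  0.2 -0.9] open 1.001 pos [484.  229.1 151.4]
3994 [49.39543311 56.41248102 58.50093892]
((484.27935791015625, 228.90988159179688), (63.30256652832031, 62.597328186035156), 1.9355061054229736)
[1.47673200e-03 1.69634179e-03 5.55049247e+01]
```

View pics/w5.png

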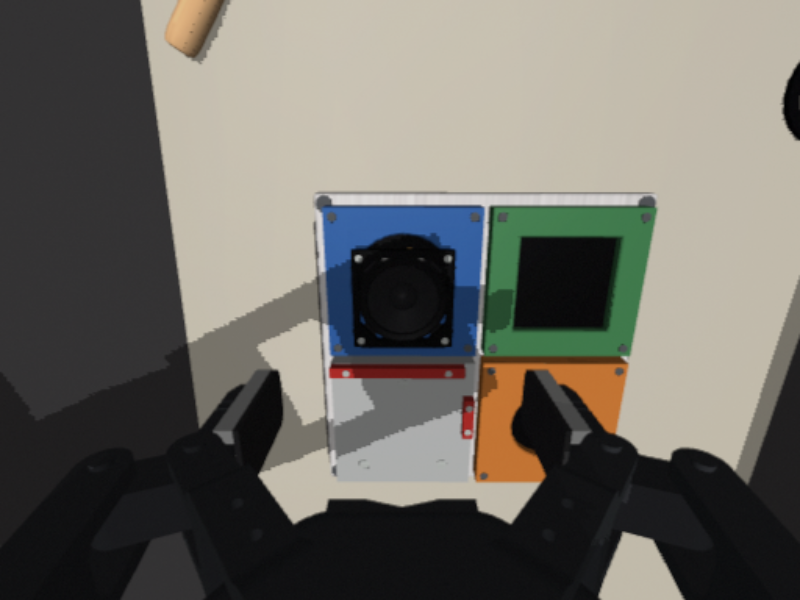

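{"method": "jog_arm", "body": {
  "series": [
    [0.5,0,0,0,-1.5,-0.2,1],
    [0.6,0,0,0,-2.5,-0.3,1],
    [0.6,0,0,0,-3.5,-0.4,1],
    [0,0,0,0,-4,-0.5,1],
    [0,0,0,0,-4,-0.5,1],
    [0,0,0,0,-4,-0.5,1],
    [0,0,0,0,-4,-0.5,1],
    [0,0,0,0.5,-4,-0.5,1],
    [0,0,0,1,-4,-0.5,1],
    [0,0,0,1,-4,-0.5,1],
    [0,0,0,1,-3.5,-0.45,1],
    [0,0,0,1,-2.5,-0.3,1],
    [0,0,0,0.5,-1.0,-0.1,1],
    [0,0,0,0,0,0,1],
    [0,0,0,0,0,0,1]
  ]
}}

```text
clock: 12.2
eef_pos: [433.1, -195.2, 99.6]
tcp_rot: [2.508, 1.57, 2.508]
contact_force: [-0.1, -0.8, -0.2]
opening: 1.003
```

```bash
python3 - <<'E'
from h import *
s=r.sense();plan(431.3,-196.3,8,0)
im,d=r.grab_frame("wrist");cv2.imwrite("pics/w6.png",cv2.resize(im[:,:,::-1],(800,600)))
P=campose('wrist',s);p=seg(im,d,P,(431,-196),40,20,50);print(len(p),cv2.minAreaRect(p[:,:2].astype(np.float32)))
print(rect(im,33,P,(431,-196),40,45))
E
```

```text
turn [ 0.02 -0.05 -0.04] shift cm [ 9.16 -0.11 -0.18] yaw now 0.02 t 12.2 F [-0.1 -0.8 -0.2] open 1.003 pos [ 433.1 -195.2   99.6]
2564 ((430.8663024902344, -196.5347900390625), (49.26863479614258, 49.19330596923828), 30.922365188598633)
((430.9, -196.8), (48.2, 50.0), np.float64(0.0))
```

View pics/w6.png

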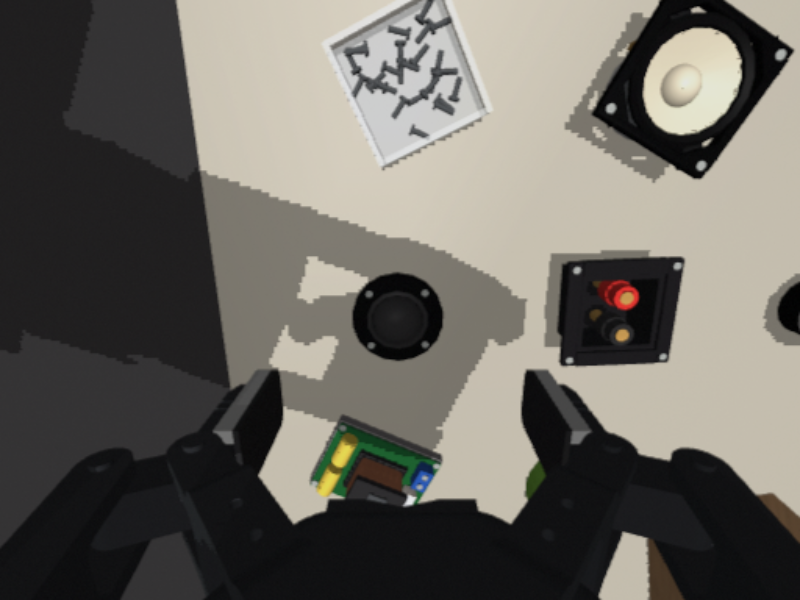

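{"method": "jog_arm", "body": {
  "series": [
    [0,0,0,1.5,-0.14,-0.2,1],
    [0,0,0,2.5,0,0,1],
    [0,0,0,2.5,0,0,1],
    [0,0,0,1.5,0,0,1],
    [0,0,0,1.05,0,0,1],
    [0,0,0,0,0,0,1],
    [0,0,0,0,0,0,0],
    [0,0,0,0,0,0,0],
    [0,0,0,0,0,0,0],
    [0,0,0,0,0,0,0],
    [0,0,0,0,0,0,0],
    [0,0,0,0,0,0,0],
    [0,0,0,0,0,0,0],
    [0,0,0,0,0,0,0]
  ],
  "force": 50
}}

```text
clock: 13.65
eef_pos: [432.2, -197.5, 10.5]
tcp_rot: [-0.314, 1.569, -0.314]
contact_force: [-0.9, 1.5, 9.6]
opening: 0.551
```

{"method": "jog_arm", "body": {
  "series": [
    [0,0,0,-1,0,0,0],
    [0,0,0,-2,0,0,0],
    [0,0,0,-3,0,0,0],
    [0,0,0,-4,0,0,0],
    [0,0,0,-4,0,0,0],
    [0,0,0,0,0,0,0],
    [0,0,0,0,0,0,0]
  ]
}}

```text
clock: 14.35
eef_pos: [432.0, -197.5, 150.5]
tcp_rot: [-0.434, 1.568, -0.433]
contact_force: [0.4, 0.1, -2.8]
opening: 0.547
```

```bash
python3 - <<'E'
from h import *
s=r.sense();plan(598.3,123.3,50,1.75)
im,d=r.grab_frame("wrist");cv2.imwrite("pics/w7.png",cv2.resize(im[:,:,::-1],(800,600)))
E
```

```text
turn [-1.71  0.14  0.07] shift cm [10.05 31.56 17.6 ] yaw now 0.04 t 14.35 F [ 0.4  0.1 -2.8] open 0.547 pos [ 432.  -197.5  150.5]
```

View pics/w7.png

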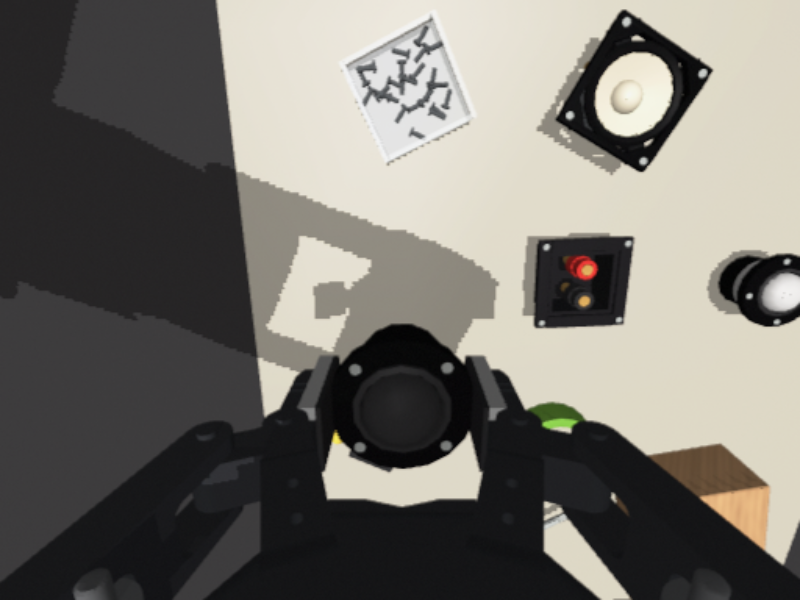

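{"method": "jog_arm", "body": {
  "series": [
    [-0.5,0,0,0,1,0.6,0],
    [-0.6,0,0,0,2,1.1,0],
    [-0.6,0,0,0,3,1.7,0],
    [0,0,0,0,3.4,1.9,0],
    [0,0,0,0,3.4,1.9,0],
    [0,0,0,0,3.4,1.9,0],
    [0,0,0,0,3.4,1.9,0],
    [0,0,0,0,3.4,1.9,0],
    [0,0,0,0.5,3.4,1.9,0],
    [0,0,0,1,2.7,1.5,0],
    [0,0,0,1.5,1.6,0.9,0],
    [0,0,0,2,0.8,0.4,0],
    [0,0,0,2,0,0,0],
    [0,0,0,2,0,0,0],
    [0,0,0,1,0,0,0],
    [0,0,0,0,0,0,0],
    [0,0,0,0,0,0,0]
  ]
}}

```text
clock: 16.1
eef_pos: [598.9, 122.6, 49.1]
tcp_rot: [-3.049, 1.57, -3.019]
contact_force: [0.5, -0.1, -1.4]
opening: 0.546
```

```bash
python3 - <<'E'
from h import *
s=r.sense();plan(598.3,123.3,29.0,1.75)
im,d=r.grab_frame("wrist");cv2.imwrite("pics/w8.png",cv2.resize(im[:,:,::-1],(800,600)))
E
```

```text
turn [ 0.   -0.04  0.  ] shift cm [ 2.01  0.07 -0.06] yaw now 1.75 t 16.1 F [ 0.5 -0.1 -1.4] open 0.546 pos [598.9 122.6  49.1]
```

View pics/w8.png

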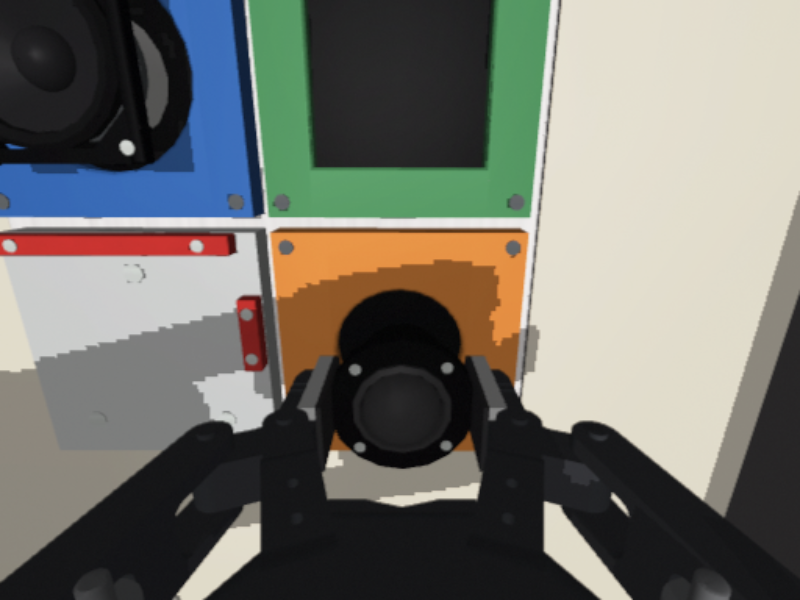

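{"method": "jog_arm", "body": {
  "series": [
    [0,0,0,0.8,0.07,-0.06,0],
    [0,0,0,0.6,0,0,0],
    [0,0,0,0.3,0,0,0],
    [0,0,0,0.1,0,0,0],
    [0,0,0,0.1,0,0,0],
    [0,0,0,0,0,0,0],
    [0,0,0,0,0,0,0]
  ]
}}

```text
clock: 16.85
eef_pos: [598.5, 123.0, 30.4]
tcp_rot: [0.153, 1.571, 0.183]
contact_force: [1.0, -0.4, -1.2]
opening: 0.547
```

{"method": "jog_arm", "body": {
  "series": [
    [0,0,0,0.05,0,0,0],
    [0,0,0,0,0,0,0]
  ]
}}

```text
clock: 17.05
eef_pos: [598.4, 123.1, 29.8]
tcp_rot: [0.308, 1.571, 0.339]
contact_force: [0.3, -0.5, -1.6]
opening: 0.547
```

{"method": "jog_arm", "body": {
  "series": [
    [0,0,0,0.05,0,0,0],
    [0,0,0,0,0,0,0]
  ]
}}

```text
clock: 17.25
eef_pos: [598.3, 123.0, 29.3]
tcp_rot: [3.125, 1.571, -3.128]
contact_force: [-1.0, 0.4, -1.6]
opening: 0.544
```

{"method": "jog_arm", "body": {
  "series": [
    [0,0,0,0.05,0,0,0],
    [0,0,0,0,0,0,0]
  ]
}}

```text
clock: 17.45
eef_pos: [598.3, 123.0, 28.7]
tcp_rot: [2.817, 1.571, 2.848]
contact_force: [-0.3, 0.0, -2.3]
opening: 0.546
```

{"method": "jog_arm", "body": {
  "series": [
    [0,0,0,0.05,0,0,0],
    [0,0,0,0,0,0,0]
  ]
}}

```text
clock: 17.65
eef_pos: [598.4, 123.1, 28.6]
tcp_rot: [1.839, 1.571, 1.869]
contact_force: [-1.3, 0.7, 4.3]
opening: 0.546
```

{"method": "jog_arm", "body": {
  "series": [
    [0,0,0,0.05,0,0,0],
    [0,0,0,0,0,0,0]
  ]
}}

```text
clock: 17.85
eef_pos: [598.4, 123.1, 28.6]
tcp_rot: [0.485, 1.571, 0.516]
contact_force: [-3.5, -0.2, 9.4]
opening: 0.546
```

Seated (expected 28.5). Release, lift, check.

{"method": "jog_arm", "body": {
  "series": [
    [0,0,0,-0.05,0,0,0.65],
    [0,0,0,0,0,0,0.75],
    [0,0,0,0,0,0,0.8],
    [0,0,0,0,0,0,0.8],
    [0,0,0,-1,0,0,0.8],
    [0,0,0,-3,0,0,1],
    [0,0,0,-4,0,0,1],
    [0,0,0,-4,0,0,1]
  ]
}}

```text
clock: 18.65
eef_pos: [598.0, 122.9, 149.9]
tcp_rot: [-2.996, 1.57, -2.965]
contact_force: [1.0, -0.1, 1.4]
opening: 0.998
```

```bash
python3 - <<'E'
from h import *
s=r.sense();plan(551.8,-194.3,100,2.6)
im,d=r.grab_frame("wrist");cv2.imwrite("pics/w9.png",cv2.resize(im[:,:,::-1],(800,600)))
P=campose('wrist',s);p=seg(im,d,P,(598,123),40,35,70);print(len(p),np.percentile(p[:,2],[5,50,95]))
print(cv2.minAreaRect(p[:,:2].astype(np.float32)))
q=p[np.abs(p[:,2]-51)<2.5];A=np.c_[q[:,:2],np.ones(len(q))];print(np.linalg.lstsq(A,q[:,2],rcond=None)[0],np.median(q[:,2]))
C=cloud(d,P);g=C[(np.abs(C[...,0]-555)<3)&(np.abs(C[...,1]-160)<10)];print(np.median(g[:,2]))
E
```

```text
turn [-0.86 -0.04  0.01] shift cm [  4.99 -31.48  -6.05] yaw now 1.74 t 18.65 F [ 1.  -0.1  1.4] open 0.998 pos [598.  122.9 149.9]
2024 [51.25240994 52.91438357 59.85812996]
((598.419189453125, 123.70618438720703), (48.361412048339844, 49.677040100097656), 0.6191888451576233)
[ 1.78665456e-03 -4.56262108e-03  5.17638892e+01] 52.31133262862886
27.308536140145804
```

View pics/w9.png

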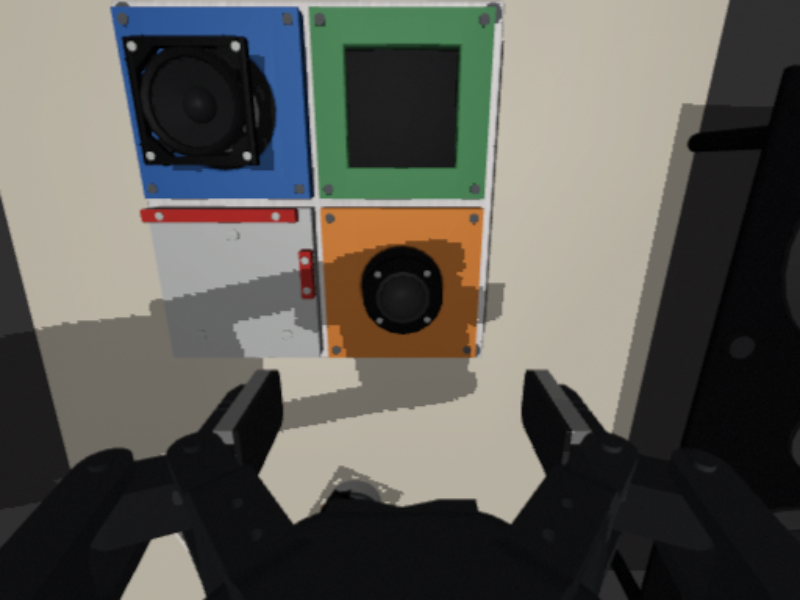

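{"method": "jog_arm", "body": {
  "series": [
    [-0.4,0,0,0,-1,-0.2,1],
    [-0.4,0,0,0,-2.5,-0.5,1],
    [0,0,0,0,-3.5,-0.7,1],
    [0,0,0,0,-4,-0.8,1],
    [0,0,0,0,-4,-0.8,1],
    [0,0,0,0,-4,-0.8,1],
    [0,0,0,0.5,-4,-0.8,1],
    [0,0,0,1,-3.5,-0.6,1],
    [0,0,0,1,-2.8,-0.5,1],
    [0,0,0,1,-1.5,-0.3,1],
    [0,0,0,1.5,-0.7,-0.1,1],
    [0,0,0,0,0,0,1],
    [0,0,0,0,0,0,1]
  ]
}}

```text
clock: 20.0
eef_pos: [550.8, -193.2, 97.6]
tcp_rot: [2.58, 1.569, 2.625]
contact_force: [-0.4, 0.1, -0.4]
opening: 0.999
```

```bash
python3 - <<'E'
from h import *
s=r.sense();plan(551.8,-194.3,6,2.6)
im,d=r.grab_frame("wrist");cv2.imwrite("pics/w10.png",cv2.resize(im[:,:,::-1],(800,600)))
P=campose('wrist',s);p=seg(im,d,P,(552,-194),48,22,50);print(len(p),cv2.minAreaRect(p[:,:2].astype(np.float32)))
print(rect(im,32,P,(552,-194),45,60))
p=seg(im,d,P,(417,-309),60,30,45);print(len(p),cv2.minAreaRect(p[:,:2].astype(np.float32)),np.median(p[:,2]))
E
```

```text
turn [-0.03 -0.08 -0.05] shift cm [ 9.16 -0.11  0.1 ] yaw now 2.57 t 20.0 F [-0.4  0.1 -0.4] open 0.999 pos [ 550.8 -193.2   97.6]
3754 ((551.4834594726562, -194.5736083984375), (60.150001525878906, 60.812171936035156), 2.56412672996521)
((551.9, -194.5), (60.1, 61.4), np.float64(2.7))
0 ((0.0, 0.0), (0.0, 0.0), 0.0) nan
  return _methods._mean(a, axis=axis, dtype=dtype,
  ret = ret.dtype.type(ret / rcount)
```

View pics/w10.png

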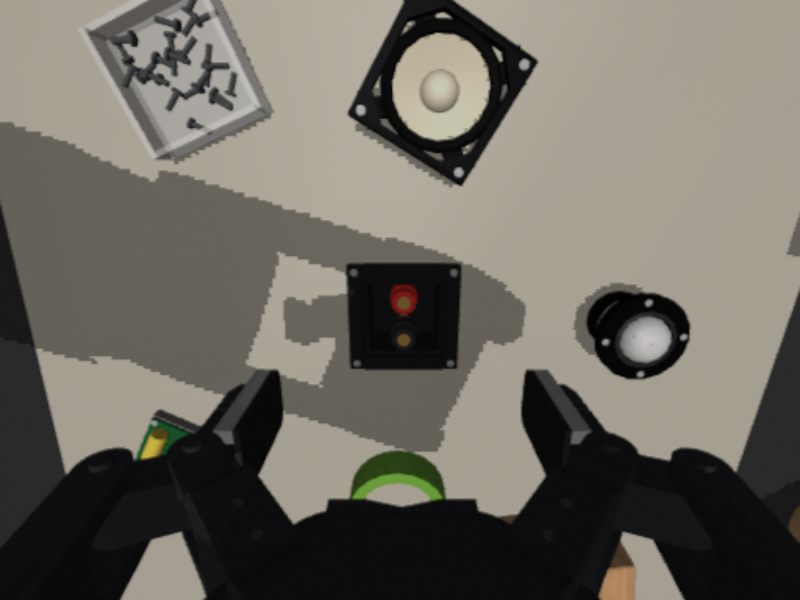

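{"method": "jog_arm", "body": {
  "series": [
    [0,0,0,1.5,-0.13,0.1,1],
    [0,0,0,2.5,0,0,1],
    [0,0,0,2.5,0,0,1],
    [0,0,0,1.5,0,0,1],
    [0,0,0,0.95,0,0,1],
    [0,0,0,0,0,0,1],
    [0,0,0,0,0,0,0],
    [0,0,0,0,0,0,0],
    [0,0,0,0,0,0,0],
    [0,0,0,0,0,0,0],
    [0,0,0,0,0,0,0],
    [0,0,0,0,0,0,0],
    [0,0,0,0,0,0,0]
  ],
  "force": 40
}}

```text
clock: 21.35
eef_pos: [553.0, -195.8, 10.1]
tcp_rot: [-0.348, 1.569, -0.304]
contact_force: [-0.3, 1.6, 7.0]
opening: 0.691
```

{"method": "jog_arm", "body": {
  "series": [
    [0,0,0,-1,0,0,0],
    [0,0,0,-2,0,0,0],
    [0,0,0,-3,0,0,0],
    [0,0,0,-4,0,0,0],
    [0,0,0,-4,0,0,0],
    [0,0,0,0,0,0,0]
  ]
}}

```text
clock: 21.95
eef_pos: [555.5, -196.8, 155.2]
tcp_rot: [-0.391, 1.561, -0.347]
contact_force: [0.4, -0.0, -0.6]
opening: 0.688
```

```bash
python3 - <<'E'
from h import *
s=r.sense();plan(594.7,232.5,50,1.75)
im,d=r.grab_frame("wrist");cv2.imwrite("pics/w11.png",cv2.resize(im[:,:,::-1],(800,600)))
E
```

```text
turn [0.79 0.53 0.21] shift cm [10.52 42.79  5.23] yaw now 2.55 t 21.95 F [ 0.4 -0.  -0.6] open 0.688 pos [ 555.5 -196.8  155.2]
```

View pics/w11.png

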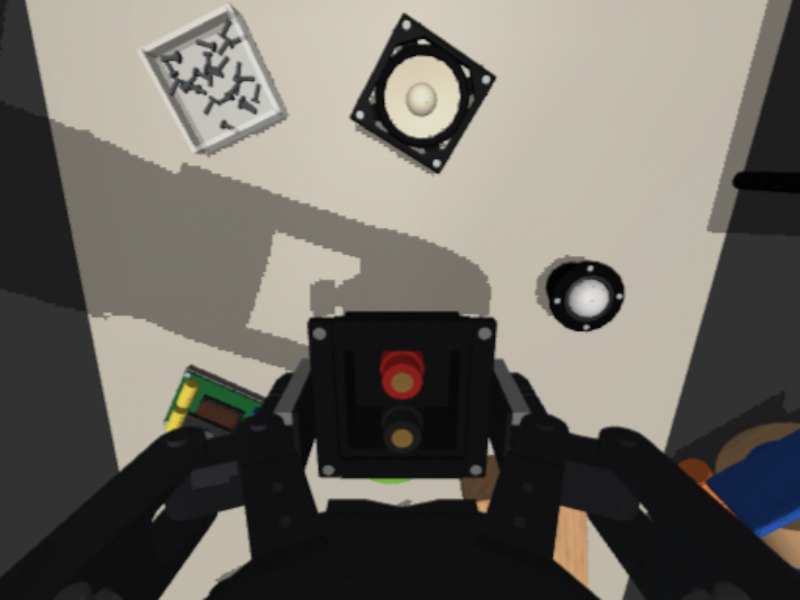

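{"method": "jog_arm", "body": {
  "series": [
    [0.4,0,0,0,1.5,0.2,0],
    [0.4,0,0,0,2.5,0.3,0],
    [0,0,0,0,3.5,0.4,0],
    [0,0,0,0,4,0.5,0],
    [0,0,0,0,4,0.5,0],
    [0,0,0,0,4,0.5,0],
    [0,0,0,0,4,0.5,0],
    [0,0,0,0,4,0.5,0],
    [0,0,0,0,4,0.5,0],
    [0,0,0,0,4,0.5,0],
    [0,0,0,0.5,3.5,0.4,0],
    [0,0,0,1,2.3,0.3,0],
    [0,0,0,2,1.2,0.1,0],
    [0,0,0,3,0,0,0],
    [0,0,0,2.5,0,0,0],
    [0,0,0,1,0,0,0],
    [0,0,0,0,0,0,0],
    [0,0,0,0,0,0,0]
  ]
}}

```text
clock: 23.8
eef_pos: [591.1, 230.8, 49.2]
tcp_rot: [0.432, 1.571, 0.462]
contact_force: [-0.6, -0.1, -0.1]
opening: 0.689
```

```bash
python3 - <<'E'
from h import *
s=r.sense();plan(594.7,232.5,28,1.75)
im,d=r.grab_frame("wrist");cv2.imwrite("pics/w12.png",cv2.resize(im[:,:,::-1],(800,600)))
E
```

```text
turn [-0.02  0.01 -0.01] shift cm [2.12 0.16 0.37] yaw now 1.73 t 23.8 F [-0.6 -0.1 -0.1] open 0.689 pos [591.1 230.8  49.2]
```

View pics/w12.png

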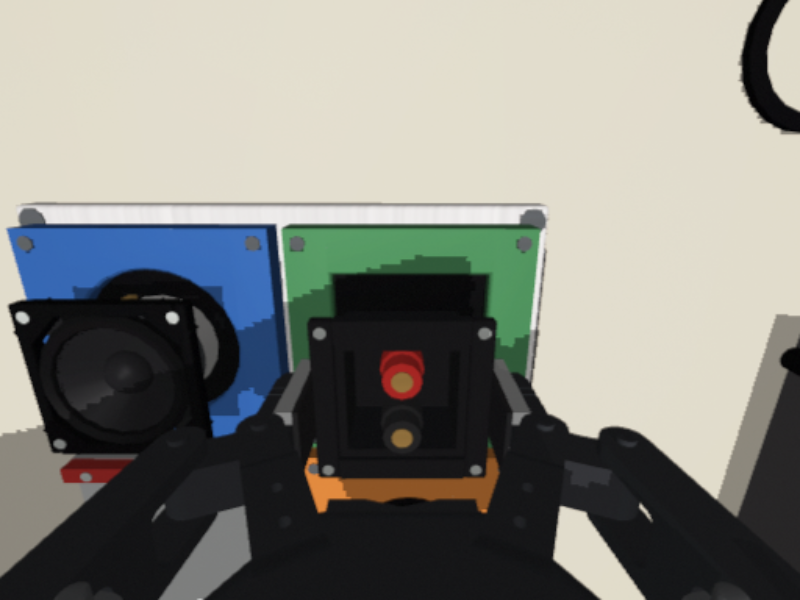

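{"method": "jog_arm", "body": {
  "series": [
    [0,0,0,0.6,0.16,0.37,0],
    [0,0,0,0.7,0,0,0],
    [0,0,0,0.4,0,0,0],
    [0,0,0,0.15,0,0,0],
    [0,0,0,0.1,0,0,0],
    [0,0,0,0,0,0,0],
    [0,0,0,0,0,0,0]
  ]
}}

```text
clock: 24.55
eef_pos: [594.5, 232.6, 29.4]
tcp_rot: [0.373, 1.571, 0.404]
contact_force: [0.3, -0.3, -1.1]
opening: 0.689
```

{"method": "jog_arm", "body": {
  "series": [
    [0,0,0,0.05,0,0,0],
    [0,0,0,0,0,0,0]
  ]
}}

```text
clock: 24.75
eef_pos: [594.5, 232.6, 28.9]
tcp_rot: [0.524, 1.571, 0.555]
contact_force: [-0.2, 0.5, -1.3]
opening: 0.689
```

{"method": "jog_arm", "body": {
  "series": [
    [0,0,0,0.05,0,0,0],
    [0,0,0,0,0,0,0]
  ]
}}

```text
clock: 24.95
eef_pos: [594.4, 232.6, 28.3]
tcp_rot: [0.241, 1.571, 0.271]
contact_force: [0.8, 0.1, -0.9]
opening: 0.69
```

{"method": "jog_arm", "body": {
  "series": [
    [0,0,0,0.05,0,0,0],
    [0,0,0,0,0,0,0]
  ]
}}

```text
clock: 25.15
eef_pos: [594.4, 232.6, 28.1]
tcp_rot: [2.639, 1.571, 2.67]
contact_force: [-2.2, -0.4, 4.9]
opening: 0.687
```

Contact at the expected height. Release, lift, check.

{"method": "jog_arm", "body": {
  "series": [
    [0,0,0,-0.03,0,0,0.8],
    [0,0,0,0,0,0,0.9],
    [0,0,0,0,0,0,0.95],
    [0,0,0,0,0,0,0.95],
    [0,0,0,-1,0,0,0.95],
    [0,0,0,-3,0,0,1],
    [0,0,0,-4,0,0,1],
    [0,0,0,-4,0,0,1]
  ]
}}

```text
clock: 25.95
eef_pos: [594.1, 232.5, 149.7]
tcp_rot: [-2.806, 1.57, -2.775]
contact_force: [1.2, 0.5, -0.1]
opening: 1.0
```

```bash
python3 - <<'E'
from h import *
s=r.sense();plan(430,-250,190,0)
im,d=r.grab_frame("wrist");cv2.imwrite("pics/w13.png",cv2.resize(im[:,:,::-1],(800,600)))
P=campose('wrist',s);p=seg(im,d,P,(594.7,232.5),46,42,70);print(len(p),np.percentile(p[:,2],[5,50,95]))
print(cv2.minAreaRect(p[:,:2].astype(np.float32)))
q=p[np.abs(p[:,2]-50.5)<2.5];A=np.c_[q[:,:2],np.ones(len(q))];print(np.linalg.lstsq(A,q[:,2],rcond=None)[0],np.median(q[:,2]))
E
```

```text
turn [ 1.75 -0.03  0.01] shift cm [ -4.03 -48.25 -16.41] yaw now 1.75 t 25.95 F [ 1.2  0.5 -0.1] open 1.0 pos [594.1 232.5 149.7]
2825 [46.78798088 51.03281294 54.47248693]
((594.2517700195312, 234.0635223388672), (60.056854248046875, 60.542091369628906), 1.683042287826538)
[7.44244837e-04 1.51631767e-03 4.99798243e+01] 50.99940191428789
```

View pics/w13.png

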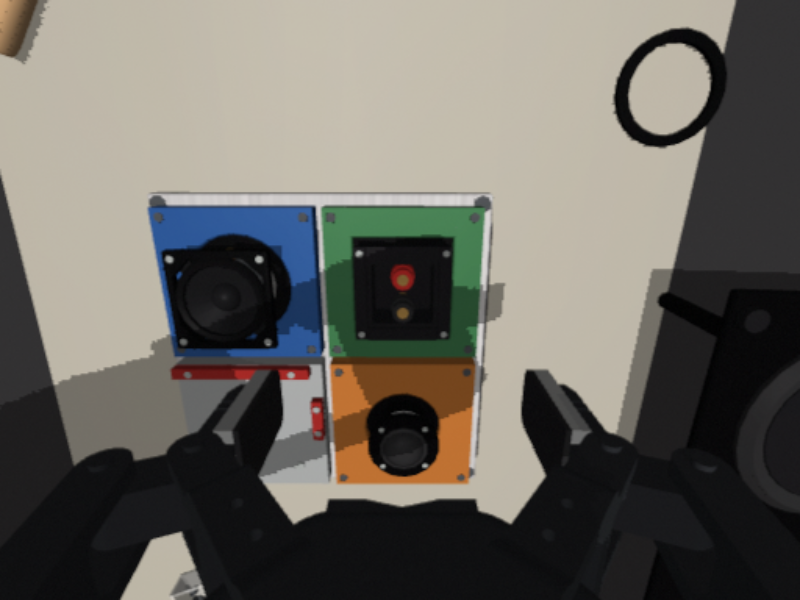

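{"method": "jog_arm", "body": {
  "series": [
    [-4,0,0,-0.5,0,0,1],
    [-7,0,0,0,0,0,1],
    [-8,0,0,0,0,0,1],
    [-8,0,0,0,0,0,1],
    [-8,0,0,0,0,0,1],
    [-8,0,0,0,0,0,1],
    [-8,0,0,0,0,0,1],
    [-6.5,0,0,0,0,0,1],
    [-4,0,0,0,0,0,1],
    [0,0,0,0,0,0,1]
  ]
}}

```text
clock: 27.0
eef_pos: [594.5, 232.6, 153.6]
tcp_rot: [-0.723, 1.57, 0.382]
contact_force: [0.4, 0.4, 0.2]
opening: 0.999
```

```bash
python3 -c "
from h import *
plan(417,-309,130,63.4)"
```

```text
turn [-0.1   0.02  0.02] shift cm [  2.36  -8.38 -56.38] yaw now 63.3 t 27.0 F [0.4 0.4 0.2] open 0.999 pos [594.5 232.6 153.6]
```

{"method": "jog_arm", "body": {
  "series": [
    [0,0,0,0,-0.2,-1.2,1],
    [0,0,0,0,-0.4,-2.5,1],
    [0,0,0,0,-0.5,-3.5,1],
    [0,0,0,0,-0.6,-4,1],
    [0,0,0,0,-0.6,-4,1],
    [0,0,0,0,-0.6,-4,1],
    [0,0,0,0,-0.6,-4,1],
    [0,0,0,0,-0.6,-4,1],
    [0,0,0,0,-0.6,-4,1],
    [0,0,0,0,-0.6,-4,1],
    [0,0,0,0,-0.6,-4,1],
    [0,0,0,0,-0.6,-4,1],
    [0,0,0,0,-0.6,-4,1],
    [0,0,0,0.5,-0.6,-3.7,1],
    [0,0,0,0.5,-0.6,-2.8,1],
    [0,0,0,0.5,-0.4,-1.8,1],
    [0,0,0,0.5,-0.2,-0.9,1],
    [0,0,0,0,0,0,1],
    [0,0,0,0,0,0,1]
  ]
}}

```text
clock: 28.9
eef_pos: [419.8, -310.5, 133.0]
tcp_rot: [1.078, 1.57, 2.181]
contact_force: [-0.1, -0.4, -0.2]
opening: 0.995
```

```bash
python3 - <<'E'
from h import *
s=r.sense();plan(417,-309,130,63.4)
im,d=r.grab_frame("wrist");np.savez("w14.npz",im=im,d=d,**{k:s[k] for k in('eef_pos','tcp_rot')})
cv2.imwrite("pics/w14.png",cv2.resize(im[:,:,::-1],(800,600)))
P=campose('wrist',s)
for z0,z1 in((31,45),(5,15),(5,45)):
    p=seg(im,d,P,(417,-309),52,z0,z1);print(z0,len(p),cv2.minAreaRect(p[:,:2].astype(np.float32)),np.median(p[:,2]))
for zz in(10,38):
    o=ortho(im,zz,P,417-60,417+60,-309-60,-309+60,.2);cv2.imwrite(f"pics/w14o{zz}.png",o[:,:,::-1])
E
```

```text
turn [-0.2   0.02 -0.04] shift cm [0.3  0.31 0.01] yaw now 63.2 t 28.9 F [-0.1 -0.4 -0.2] open 0.995 pos [ 419.8 -310.5  133. ]
31 1120 ((414.46527099609375, -318.8309631347656), (30.07100486755371, 34.74200439453125), 64.65284729003906) 39.556319927535355
5 1784 ((414.0245361328125, -318.7257995605469), (56.02603530883789, 75.33881378173828), 64.34088134765625) 11.313631568786263
5 3730 ((414.0245361328125, -318.7257995605469), (56.02603530883789, 75.33881378173828), 64.34088134765625) 16.932119432832508
```

View pics/w14.png

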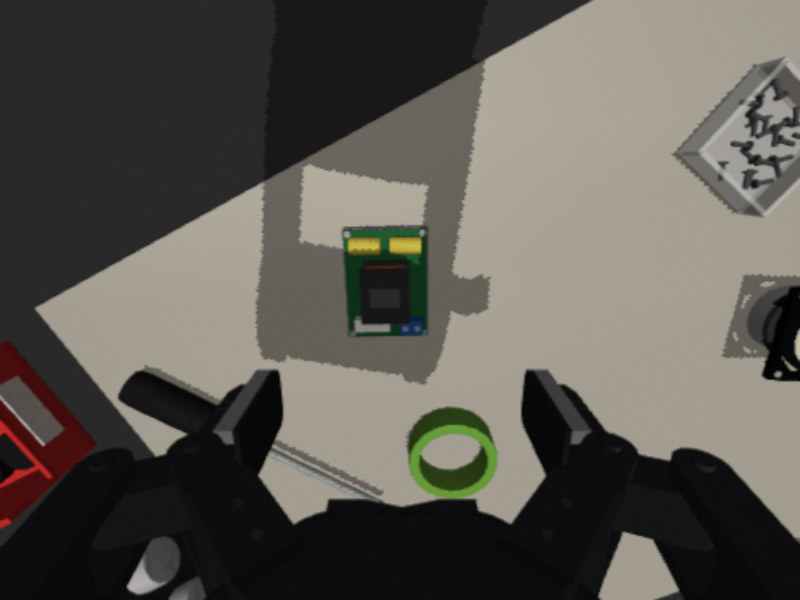

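View pics/w14o38.png

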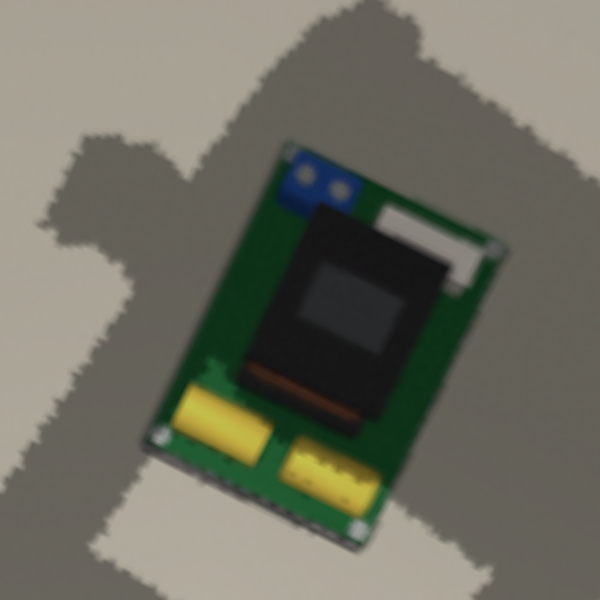

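View pics/w14o10.png

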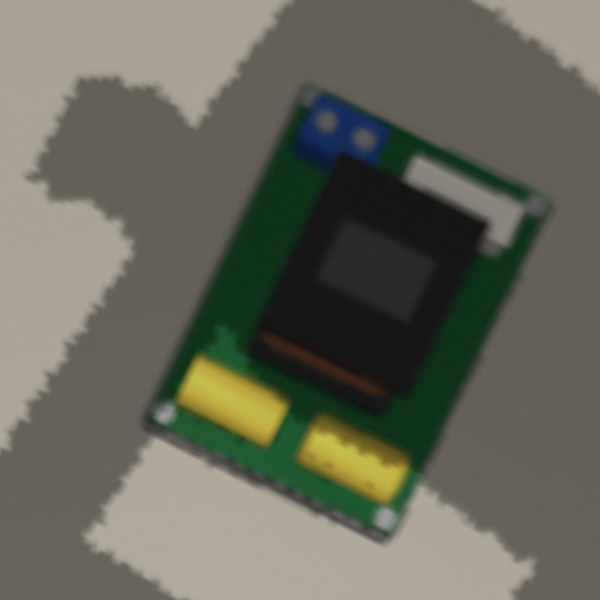

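```bash
python3 -c "
from h import *
plan(414.3,-318.8,12,64.4)"
```

```text
turn [-1.16  0.02 -0.02] shift cm [12.12  0.15 -1.01] yaw now 63.24 t 28.95 F [ 0.2 -0.5  0. ] open 1.003 pos [ 420.  -310.3  133.2]
```

{"method": "jog_arm", "body": {
  "series": [
    [-0.6,0,0,1.5,0.1,-0.5,1],
    [-0.6,0,0,2.5,0.05,-0.5,1],
    [0,0,0,2,0,0,1],
    [0,0,0,1,0,0,1],
    [0,0,0,0,0,0,1],
    [0,0,0,0,0,0,1]
  ]
}}

```text
clock: 29.55
eef_pos: [414.8, -319.2, 63.7]
tcp_rot: [-1.728, 1.57, -0.602]
contact_force: [-0.5, -0.4, -0.5]
opening: 1.001
```

```bash
python3 - <<'E'
from h import *
s=r.sense()
im,d=r.grab_frame("wrist")
cv2.imwrite("pics/w15.png",cv2.resize(im[:,:,::-1],(800,600)))
P=campose('wrist',s)
for z0,z1 in((31,45),(5,15),(5,45)):
    p=seg(im,d,P,(414,-319),46,z0,z1);print(z0,len(p),cv2.minAreaRect(p[:,:2].astype(np.float32)),np.median(p[:,2]))
plan(414.3,-318.8,12,64.4)
E
```

```text
31 2028 ((414.50701904296875, -318.9005432128906), (30.08595085144043, 34.81500244140625), 64.17233276367188) 39.55220255037298
5 2851 ((413.99725341796875, -318.70135498046875), (56.03477096557617, 75.2502670288086), 64.32643127441406) 11.370303895516656
5 6259 ((413.99725341796875, -318.70135498046875), (56.03477096557617, 75.2502670288086), 64.32643127441406) 19.004171640135553
turn [ 0.07 -0.01  0.07] shift cm [5.2  0.09 0.03] yaw now 64.47 t 29.6 F [0.2 0.2 0.9] open 0.997 pos [ 414.9 -319.5   64. ]
```

View pics/w15.png

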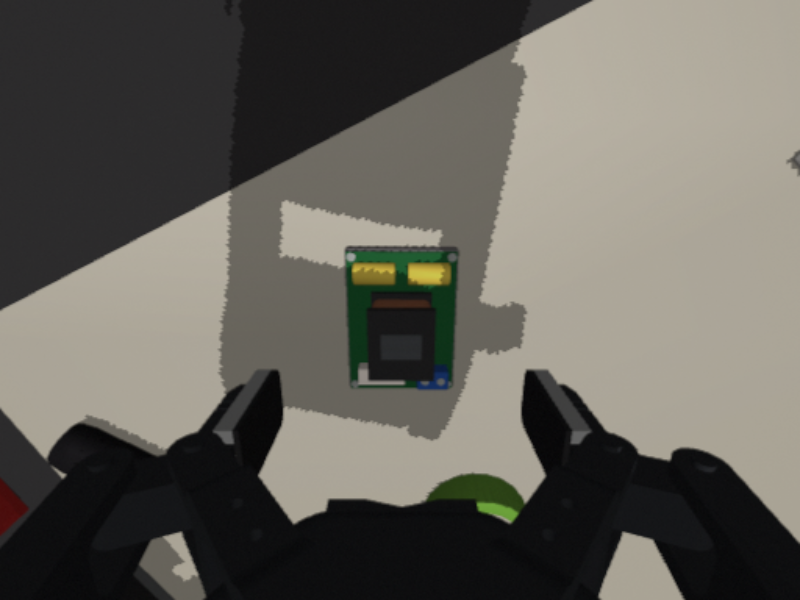

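{"method": "jog_arm", "body": {
  "series": [
    [0,0,0,1.5,0.08,0,1],
    [0,0,0,2,0,0,1],
    [0,0,0,1.2,0,0,1],
    [0,0,0,0.5,0,0,1],
    [0,0,0,0,0,0,1],
    [0,0,0,0,0,0,0.5],
    [0,0,0,0,0,0,0.3],
    [0,0,0,0,0,0,0],
    [0,0,0,0,0,0,0],
    [0,0,0,0,0,0,0],
    [0,0,0,0,0,0,0],
    [0,0,0,0,0,0,0],
    [0,0,0,0,0,0,0],
    [0,0,0,0,0,0,0],
    [0,0,0,0,0,0,0]
  ],
  "force": 50
}}

```text
clock: 31.1
eef_pos: [413.8, -319.3, 11.6]
tcp_rot: [-1.742, 1.57, -0.617]
contact_force: [-0.8, -0.1, 6.0]
opening: 0.344
```

```bash
python3 - <<'E'
from h import *
s=r.sense();plan(414.3,-318.8,12,64.4)
im,d=r.grab_frame("wrist")
cv2.imwrite("pics/w16.png",cv2.resize(im[:,:,::-1],(800,600)))
P=campose('wrist',s)
p=seg(im,d,P,(414,-319),46,5,14);print(len(p),cv2.minAreaRect(p[:,:2].astype(np.float32)),np.median(p[:,2]))
E
```

```text
turn [ 0.04 -0.01  0.05] shift cm [-0.04 -0.02  0.06] yaw now 64.44 t 31.1 F [-0.8 -0.1  6. ] open 0.344 pos [ 413.8 -319.3   11.6]
2775 ((393.3633728027344, -308.79681396484375), (56.31105041503906, 39.63364028930664), 64.25479888916016) 11.309956192072292
```

View pics/w16.png

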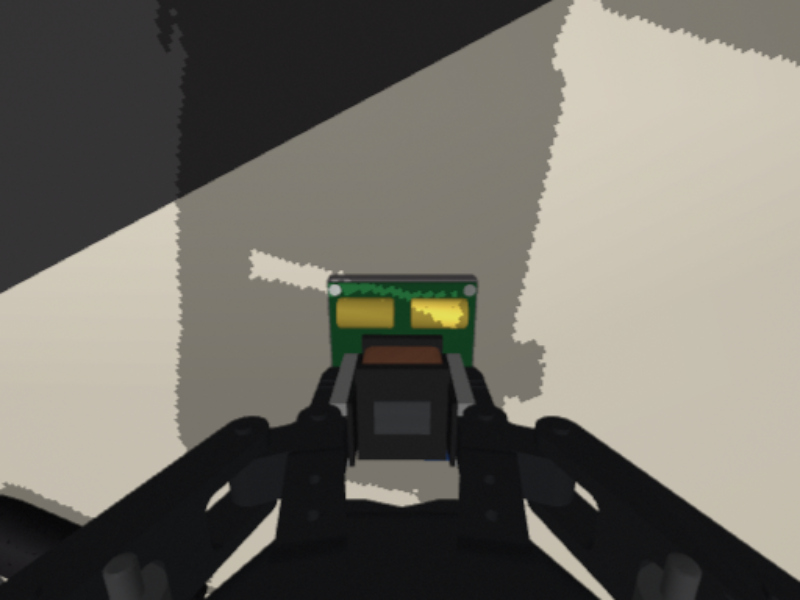

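{"method": "jog_arm", "body": {
  "series": [
    [0,0,0,-1,0,0,0],
    [0,0,0,-2,0,0,0],
    [0,0,0,-3,0,0,0],
    [0,0,0,-4,0,0,0],
    [-4,0,0,-3,0,0,0],
    [-6,0,0,0,0,0,0],
    [-7,0,0,0,0,0,0],
    [-6.3,0,0,0,0,0,0],
    [-4,0,0,0,0,0,0],
    [0,0,0,0,0,0,0]
  ]
}}

```text
clock: 32.15
eef_pos: [413.3, -318.9, 141.5]
tcp_rot: [1.228, 1.571, 2.831]
contact_force: [-0.5, -0.2, -2.3]
opening: 0.342
```

```bash
python3 - <<'E'
from h import *
plan(482.1,124,140,91.75)
E
```

```text
turn [ 0.05  0.   -0.  ] shift cm [ 0.15 -8.23 44.06] yaw now 91.8 t 32.15 F [-0.5 -0.2 -2.3] open 0.342 pos [ 413.3 -318.9  141.5]
```

{"method": "jog_arm", "body": {
  "series": [
    [0,0,0,0,-0.2,1.2,0],
    [0,0,0,0,-0.4,2.4,0],
    [0,0,0,0,-0.6,3.4,0],
    [0,0,0,0,-0.7,4,0],
    [0,0,0,0,-0.7,4,0],
    [0,0,0,0,-0.7,4,0],
    [0,0,0,0,-0.7,4,0],
    [0,0,0,0,-0.7,4,0],
    [0,0,0,0,-0.7,4,0],
    [0,0,0,0,-0.7,4,0],
    [0,0,0,0,-0.8,3.4,0],
    [0,0,0,0,-0.8,2.8,0],
    [0,0,0,0,-0.7,1.9,0],
    [0,0,0,0,-0.5,0.9,0],
    [0,0,0,0,0,0,0],
    [0,0,0,0,0,0,0]
  ]
}}

```text
clock: 33.75
eef_pos: [488.4, 123.0, 140.9]
tcp_rot: [2.035, 1.57, -2.647]
contact_force: [-0.3, -0.1, -1.1]
opening: 0.344
```

```bash
python3 - <<'E'
from h import *
s=r.sense();plan(482.1,124,60,91.75)
im,d=r.grab_frame("wrist");np.savez("w17.npz",im=im,d=d,**{k:s[k] for k in('eef_pos','tcp_rot')})
cv2.imwrite("pics/w17.png",cv2.resize(im[:,:,::-1],(800,600)))
P=campose('wrist',s);o=ortho(im,34,P,410,570,50,210,.27);cv2.imwrite("pics/w17o.png",o[:,:,::-1])
E
```

```text
turn [-0.02 -0.02 -0.05] shift cm [8.09 0.63 0.12] yaw now 91.73 t 33.75 F [-0.3 -0.1 -1.1] open 0.344 pos [488.4 123.  140.9]
```

View pics/w17.png

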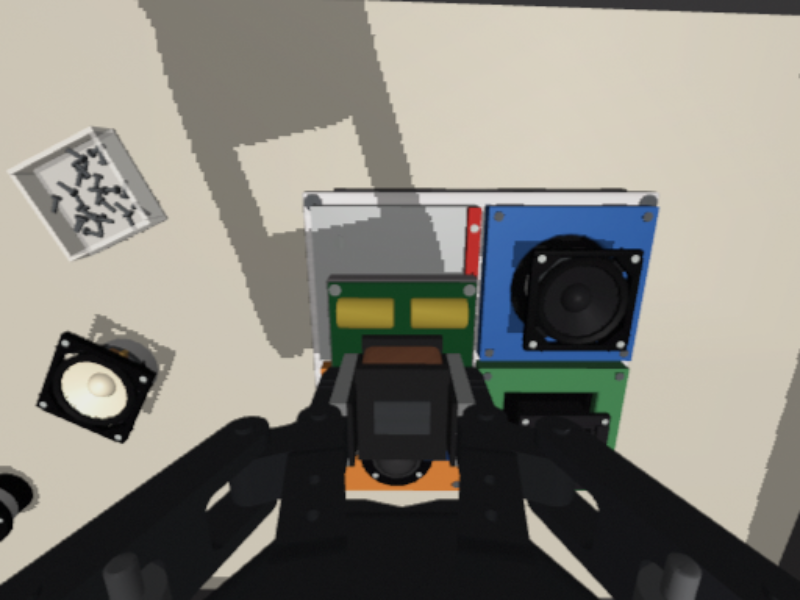

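View pics/w17o.png

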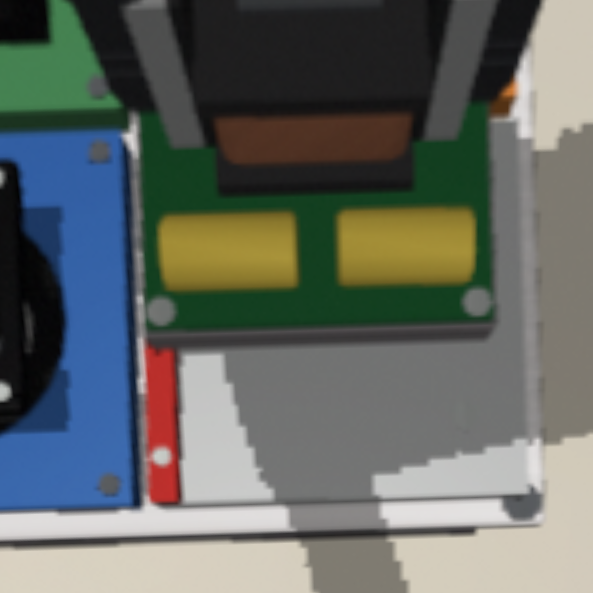

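{"method": "jog_arm", "body": {
  "series": [
    [0,0,0,1,0.4,0.1,0],
    [0,0,0,2,0.23,0,0],
    [0,0,0,2.5,0,0,0],
    [0,0,0,2,0,0,0],
    [0,0,0,1.3,0,0,0],
    [0,0,0,0.7,0,0,0],
    [0,0,0,0.4,0,0,0],
    [0,0,0,0,0,0,0],
    [0,0,0,0,0,0,0]
  ]
}}

```text
clock: 34.7
eef_pos: [483.2, 124.3, 42.7]
tcp_rot: [-1.359, 1.57, 0.242]
contact_force: [0.2, 0.1, -1.0]
opening: 0.339
```

```bash
python3 - <<'E'
from h import *
s=r.sense();plan(482.1,124,37.6,91.75)
im,d=r.grab_frame("wrist");np.savez("w18.npz",im=im,d=d,**{k:s[k] for k in('eef_pos','tcp_rot')})
cv2.imwrite("pics/w18.png",cv2.resize(im[:,:,::-1],(800,600)))
im,d=r.grab_frame("side");cv2.imwrite("pics/s18.png",cv2.resize(im[200:340,160:330,::-1],(800,600)))
E
```

```text
turn [-0.01  0.01  0.06] shift cm [ 0.51  0.11 -0.03] yaw now 91.74 t 34.7 F [ 0.2  0.1 -1. ] open 0.339 pos [483.2 124.3  42.7]
```

View pics/w18.png

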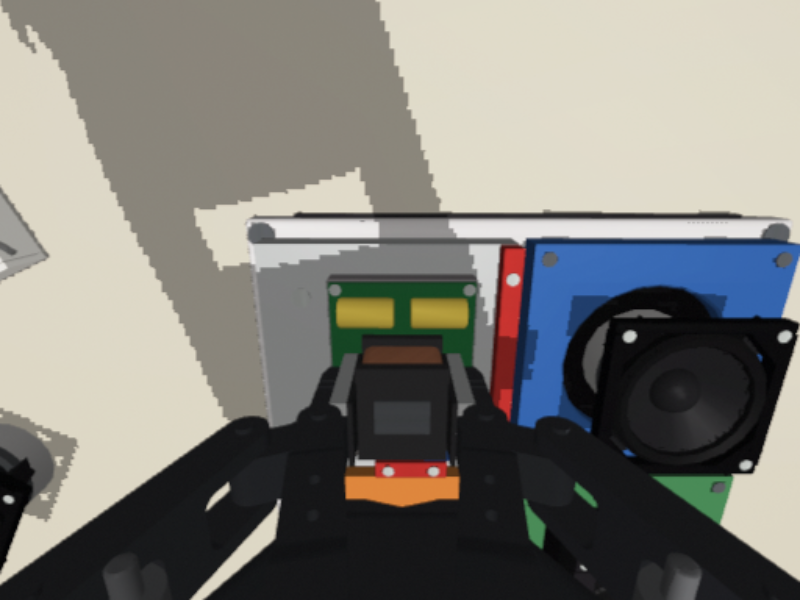

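View pics/s18.png

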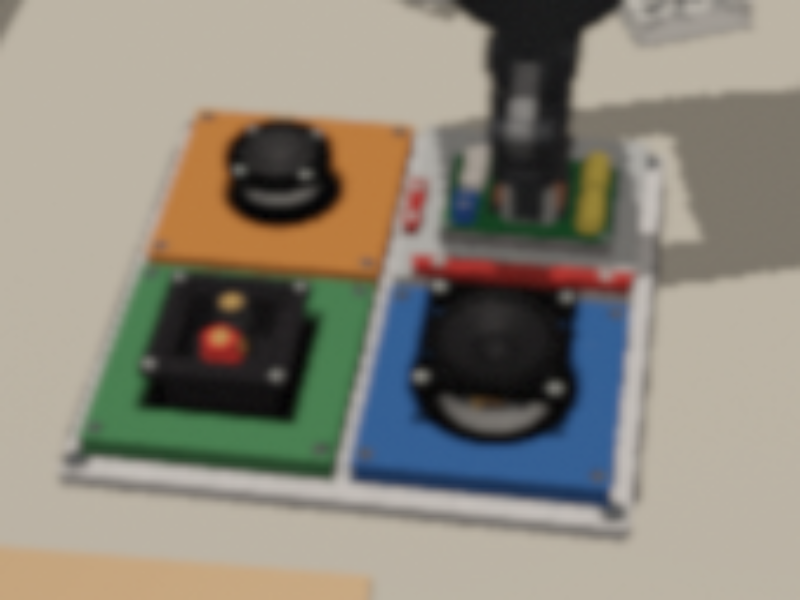

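{"method": "jog_arm", "body": {
  "series": [
    [0,0,0,0.2,0.1,0,0],
    [0,0,0,0.15,0,0,0],
    [0,0,0,0.05,0,0,0],
    [0,0,0,0,0,0,0],
    [0,0,0,0,0,0,0]
  ]
}}

```text
clock: 35.3
eef_pos: [481.7, 124.2, 38.1]
tcp_rot: [1.905, 1.571, -2.777]
contact_force: [0.3, -0.1, -2.0]
opening: 0.343
```

{"method": "jog_arm", "body": {
  "series": [
    [0,0,0,0.05,0,0,0],
    [0,0,0,0,0,0,0]
  ]
}}

```text
clock: 35.5
eef_pos: [481.8, 124.3, 37.6]
tcp_rot: [-1.377, 1.571, 0.224]
contact_force: [0.4, 0.7, -0.4]
opening: 0.337
```

{"method": "jog_arm", "body": {
  "series": [
    [0,0,0,0.05,0,0,0],
    [0,0,0,0,0,0,0]
  ]
}}

```text
clock: 35.7
eef_pos: [481.8, 124.3, 37.6]
tcp_rot: [-1.377, 1.571, 0.224]
contact_force: [-2.6, -0.8, 7.3]
opening: 0.346
```

{"method": "jog_arm", "body": {
  "series": [
    [0,0,0,0.03,0,0,0],
    [0,0,0,0,0,0,0]
  ]
}}

```text
clock: 35.9
eef_pos: [481.8, 124.3, 37.6]
tcp_rot: [-1.232, 1.571, 0.369]
contact_force: [-4.0, -0.6, 12.8]
opening: 0.344
```

{"method": "jog_arm", "body": {
  "series": [
    [0,0,0,-0.04,0,0.1,0],
    [0,0,0,0,0,0.2,0],
    [0,0,0,0,0,0.2,0],
    [0,0,0,0,0,0.2,0],
    [0,0,0,0,0,0.15,0],
    [0,0,0,0,0,0.1,0],
    [0,0,0,0,0,0,0]
  ]
}}

```text
clock: 36.6
eef_pos: [482.1, 133.8, 37.6]
tcp_rot: [-1.677, 1.57, -0.075]
contact_force: [-0.1, -2.2, 5.6]
opening: 0.348
```

{"method": "jog_arm", "body": {
  "series": [
    [0,0,0,0,0,0.1,0],
    [0,0,0,0,0,0,0]
  ]
}}

```text
clock: 36.8
eef_pos: [482.0, 134.3, 37.6]
tcp_rot: [-2.21, 1.57, -0.608]
contact_force: [1.2, -5.7, 7.6]
opening: 0.341
```

{"method": "jog_arm", "body": {
  "series": [
    [0,0,0,0,0,0.1,0],
    [0,0,0,0,0,0,0]
  ]
}}

```text
clock: 37.0
eef_pos: [482.0, 134.4, 37.7]
tcp_rot: [-2.708, 1.569, -1.106]
contact_force: [1.4, -13.8, 7.7]
opening: 0.346
```

{"method": "jog_arm", "body": {
  "series": [
    [0,0,0,0,0,0.05,0],
    [0,0,0,0,0,0,0]
  ]
}}

```text
clock: 37.2
eef_pos: [482.0, 134.4, 37.7]
tcp_rot: [-2.867, 1.568, -1.265]
contact_force: [2.2, -16.5, 9.4]
opening: 0.341
```

{"method": "jog_arm", "body": {
  "series": [
    [0,0,0,0,-0.1,-0.1,0],
    [0,0,0,0,-0.2,0,0],
    [0,0,0,0,-0.2,0,0],
    [0,0,0,0,-0.2,0,0],
    [0,0,0,0,-0.15,0,0],
    [0,0,0,0,-0.1,0,0],
    [0,0,0,0,0,0,0]
  ]
}}

```text
clock: 37.9
eef_pos: [488.1, 134.5, 37.6]
tcp_rot: [1.885, 1.565, -2.796]
contact_force: [-12.9, -6.8, 21.9]
opening: 0.342
```

{"method": "jog_arm", "body": {
  "series": [
    [0,0,0,0,-0.1,0,0],
    [0,0,0,0,0,0,0]
  ]
}}

```text
clock: 38.1
eef_pos: [489.0, 134.5, 37.6]
tcp_rot: [1.882, 1.565, -2.8]
contact_force: [-11.7, -6.6, 21.9]
opening: 0.342
```

{"method": "jog_arm", "body": {
  "series": [
    [0,0,0,0,-0.1,0,0],
    [0,0,0,0,0,0,0]
  ]
}}

```text
clock: 38.3
eef_pos: [490.1, 134.5, 37.6]
tcp_rot: [1.883, 1.565, -2.799]
contact_force: [-12.4, -7.5, 23.1]
opening: 0.337
```

{"method": "jog_arm", "body": {
  "series": [
    [0,0,0,0,-0.1,0,0],
    [0,0,0,0,0,0,0]
  ]
}}

```text
clock: 38.5
eef_pos: [491.0, 134.6, 37.6]
tcp_rot: [1.878, 1.565, -2.804]
contact_force: [-13.4, -8.3, 22.5]
opening: 0.342
```

{"method": "jog_arm", "body": {
  "series": [
    [0,0,0,-0.05,0,0,0],
    [0,0,0,0,-0.1,0,0],
    [0,0,0,0,0,0,0]
  ]
}}

```text
clock: 38.8
eef_pos: [492.3, 134.6, 37.7]
tcp_rot: [1.898, 1.565, -2.784]
contact_force: [-10.0, -5.8, 14.6]
opening: 0.342
```

{"method": "jog_arm", "body": {
  "series": [
    [0,0,0,0,-0.1,0,0],
    [0,0,0,0,0,0,0]
  ]
}}

```text
clock: 39.0
eef_pos: [492.3, 134.6, 37.7]
tcp_rot: [1.83, 1.564, -2.852]
contact_force: [-13.6, -6.0, 18.6]
opening: 0.341
```

{"method": "jog_arm", "body": {
  "series": [
    [0,0,0,0,-0.1,0,0],
    [0,0,0,0,0,0,0]
  ]
}}

```text
clock: 39.2
eef_pos: [492.3, 134.6, 37.7]
tcp_rot: [1.793, 1.562, -2.889]
contact_force: [-17.5, -5.5, 23.6]
opening: 0.34
```

{"method": "jog_arm", "body": {
  "series": [
    [0,0,0,-0.04,0,0.08,0],
    [0,0,0,0,-0.05,0.05,0],
    [0,0,0,0,0,0,0]
  ]
}}

```text
clock: 39.5
eef_pos: [492.3, 134.6, 37.7]
tcp_rot: [1.94, 1.56, -2.741]
contact_force: [-15.5, -13.7, 21.3]
opening: 0.342
```

```bash
python3 - <<'E'
from h import *
s=r.sense();print(R(s['tcp_rot']).round(4));plan(492.3,134.6,37.7,91.75)
im,d=r.grab_frame("wrist");np.savez("w19.npz",im=im,d=d,**{k:s[k] for k in('eef_pos','tcp_rot')})
cv2.imwrite("pics/w19.png",cv2.resize(im[:,:,::-1],(800,600)))
E
```

```text
[[-0.0097 -0.9995 -0.0311]
 [-0.0041 -0.0311  0.9995]
 [-0.9999  0.0098 -0.0038]]
turn [ 0.03 -0.22 -0.56] shift cm [ 0.  0. -0.] yaw now 91.78 t 39.5 F [-15.5 -13.7  21.3] open 0.342 pos [492.3 134.6  37.7]
```

View pics/w19.png

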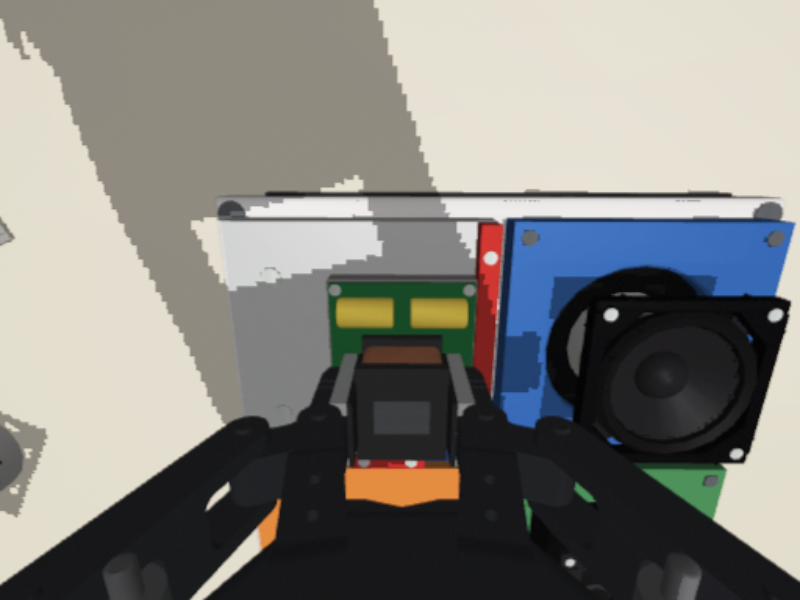

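{"method": "jog_arm", "body": {
  "series": [
    [0,0,0,-0.04,0.1,-0.08,0],
    [0,0,0,0,0.06,0,0],
    [0,0,0,0,0,0,0]
  ]
}}

```text
clock: 39.85
eef_pos: [492.4, 134.6, 37.9]
tcp_rot: [1.929, 1.564, -2.752]
contact_force: [-9.1, -9.4, 8.6]
opening: 0.341
```

{"method": "jog_arm", "body": {
  "series": [
    [0,0,0,0,0.06,-0.04,0],
    [0,0,0,0,0,0,0]
  ]
}}

```text
clock: 40.05
eef_pos: [492.4, 134.6, 37.9]
tcp_rot: [1.896, 1.565, -2.786]
contact_force: [-7.0, -6.6, 5.2]
opening: 0.342
```

{"method": "jog_arm", "body": {
  "series": [
    [0,0,0,0,0,0,0.4],
    [0,0,0,0,0,0,0.5],
    [0,0,0,0,0,0,0.55],
    [0,0,0,0,0,0,0.55],
    [0,0,0,0,0,0,0.55],
    [0,0,0,-1,0,0,0.55],
    [0,0,0,-2,0,0,0.55],
    [0,0,0,-3,0,0,0.55],
    [0,0,0,-4,0,0,1],
    [0,0,0,-2,-2,0,1],
    [0,0,0,0,0,0,1],
    [0,0,0,0,0,0,1]
  ]
}}

```text
clock: 41.25
eef_pos: [515.0, 136.3, 158.8]
tcp_rot: [-1.274, 1.57, 0.327]
contact_force: [-0.9, -0.3, -0.9]
opening: 0.996
```

```bash
python3 - <<'E'
from h import *
s=r.sense();plan(492.3,134.6,37.7,91.75)
im,d=r.grab_frame("wrist");np.savez("w20.npz",im=im,d=d,**{k:s[k] for k in('eef_pos','tcp_rot')})
cv2.imwrite("pics/w20.png",cv2.resize(im[:,:,::-1],(800,600)))
P=campose('wrist',s);o=ortho(im,34,P,425,565,65,205,.25);cv2.imwrite("pics/w20o.png",o[:,:,::-1])
p=seg(im,d,P,(492,135),52,34.5,41);print(len(p),cv2.minAreaRect(p[:,:2].astype(np.float32)),np.median(p[:,2]))
p=seg(im,d,P,(492,135),40,58,72);print(len(p),cv2.minAreaRect(p[:,:2].astype(np.float32)),np.median(p[:,2]))
E
```

```text
turn [-0.02  0.01  0.03] shift cm [12.11  2.28 -0.1 ] yaw now 91.73 t 41.25 F [-0.9 -0.3 -0.9] open 0.996 pos [515.  136.3 158.8]
2531 ((493.2646484375, 139.05108642578125), (89.78226470947266, 63.85506820678711), 1.7744393348693848) 37.00397364780372
1201 ((493.1204833984375, 134.95672607421875), (34.0588264465332, 29.782268524169922), 1.7621127367019653) 65.58069636680713
```

View pics/w20.png

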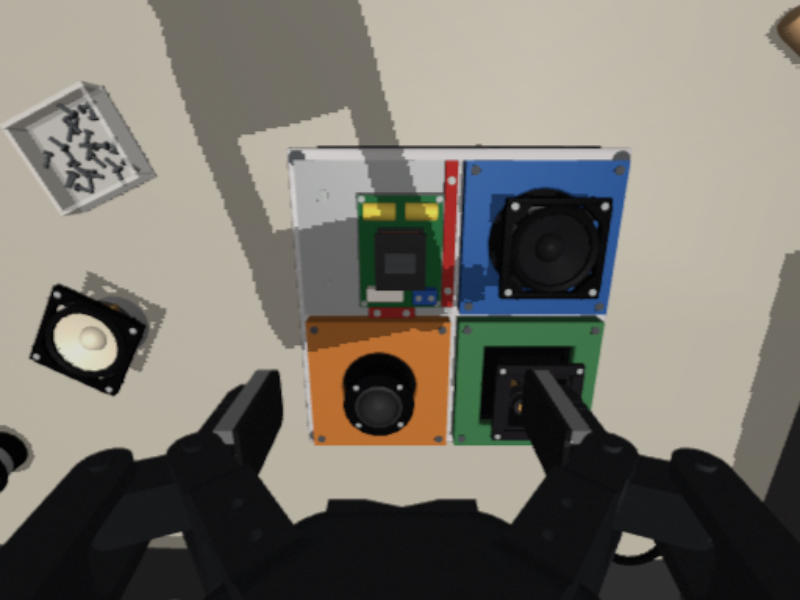

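View pics/w20o.png

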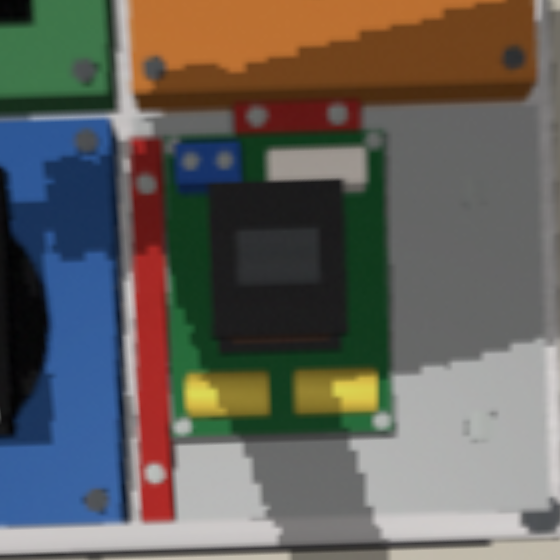

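{"method": "jog_arm", "body": {
  "series": [
    [0,0,0,0.5,-1.5,0.5,1],
    [0,0,0,1,-3,0.9,1],
    [0,0,0,1,-2.8,0.8,1],
    [0,0,0,1,-2.0,0.5,1],
    [0,0,0,0.5,-0.5,0,1],
    [0,0,0,0,0,0,1],
    [0,0,0,0,0,0,1]
  ]
}}

```text
clock: 42.0
eef_pos: [611.1, 166.0, 117.6]
tcp_rot: [1.787, 1.568, -2.894]
contact_force: [0.3, 0.4, 1.1]
opening: 0.998
```

```bash
python3 - <<'E'
from h import *
s=r.sense();print(s['eef_pos'])
im,d=r.grab_frame("wrist");np.savez("w21.npz",im=im,d=d,**{k:s[k] for k in('eef_pos','tcp_rot')})
P=campose('wrist',s);print(P[2])
o=ortho(im,34,P,440,550,90,190,.16);cv2.imwrite("pics/w21o.png",o[:,:,::-1])
C=cloud(d,P)
# profile across long stop
a=np.radians(1.75)
L=(C[...,:2]-np.array([488.2,120.2]))@np.array([[np.cos(a),-np.sin(a)],[np.sin(a),np.cos(a)]])
for nm,ax,m in(('long',1,(np.abs(L[...,0]-0)<12)&(L[...,1]>33)&(L[...,1]<60)),('short',0,(np.abs(L[...,1]-10)<10)&(L[...,0]>33)&(L[...,0]<60))):
    t=L[...,ax][m];z=C[...,2][m]
    print(nm,[(round(float(b),1),round(float(np.median(z[(t>=b)&(t<b+1)])),1) if ((t>=b)&(t<b+1)).any() else None) for b in np.arange(36,56,1.)])
E
```

```text
[611.06094017 166.00806239 117.64289495]
[534.53130075 164.36329376 261.85424511]
long [(36.0, 37.3), (37.0, 37.2), (38.0, 37.2), (39.0, 37.4), (40.0, 37.3), (41.0, 37.4), (42.0, 35.1), (43.0, 35.5), (44.0, 35.7), (45.0, 35.5), (46.0, 35.4), (47.0, 35.5), (48.0, 35.3), (49.0, 35.3), (50.0, 34.9), (51.0, 13.2), (52.0, 13.3), (53.0, 13.3), (54.0, 13.3), (55.0, 12.9)]
short [(36.0, 38.2), (37.0, 37.0), (38.0, 37.6), (39.0, 37.4), (40.0, 37.4), (41.0, 37.6), (42.0, 37.4), (43.0, 34.8), (44.0, 35.2), (45.0, 35.4), (46.0, 35.8), (47.0, 35.5), (48.0, 35.3), (49.0, 35.3), (50.0, 35.3), (51.0, 35.4), (52.0, 13.4), (53.0, 13.4), (54.0, 13.1), (55.0, 13.6)]
```

View pics/w21o.png

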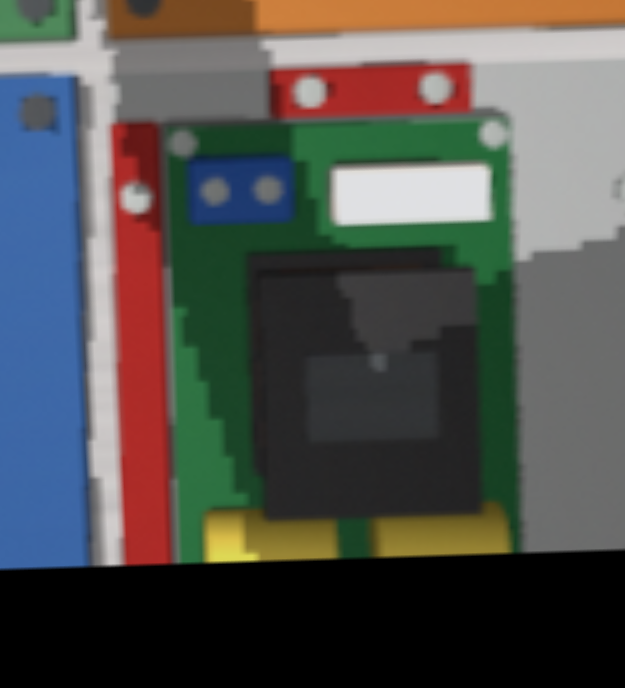

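{"method": "jog_arm", "body": {
  "series": [
    [0,0,0,-2,0,0,1],
    [0,0,0,-4,0,0,1],
    [0,0,0,-4,0,0,1],
    [0,0,0,-3,0,0,1],
    [0,0,0,0,0,0,1],
    [0,0,0,0,0,0,1]
  ]
}}

```text
clock: 42.65
eef_pos: [612.0, 166.2, 249.6]
tcp_rot: [-1.347, 1.569, 0.254]
contact_force: [-0.9, 0.4, -0.9]
opening: 0.998
```

```bash
python3 - <<'E'
from h import *
for n in("scene","side"):
    im,d=r.grab_frame(n);P=campose(n);C=cloud(d,P)
    cv2.imwrite(f"pics/{n}F.png",cv2.resize(im[:,:,::-1],(800,600)))
    o=np.load(n+"0.npz");P0=P
    for k,c,rad,z0,z1 in(('ww',(563,-82),48,28,45),('ts',(682,-199),35,28,50)):
        for dd in(o['d'],d):
            p=seg(im,dd,P,c,rad,z0,z1);print(n,k,len(p),np.median(p,0).round(1))
E
```

```text
scene ww 447 [563.9 -83.4  38.1]
scene ww 447 [564.5 -83.7  38.3]
scene ts 222 [ 686.5 -194.1   35.3]
scene ts 226 [ 686.9 -194.4   35.2]
side ww 442 [563.7 -81.7  36.8]
side ww 441 [563.3 -82.   36.6]
side ts 168 [ 681.5 -193.2   33.5]
side ts 167 [ 680.9 -193.1   33.7]
```

View pics/sceneF.png

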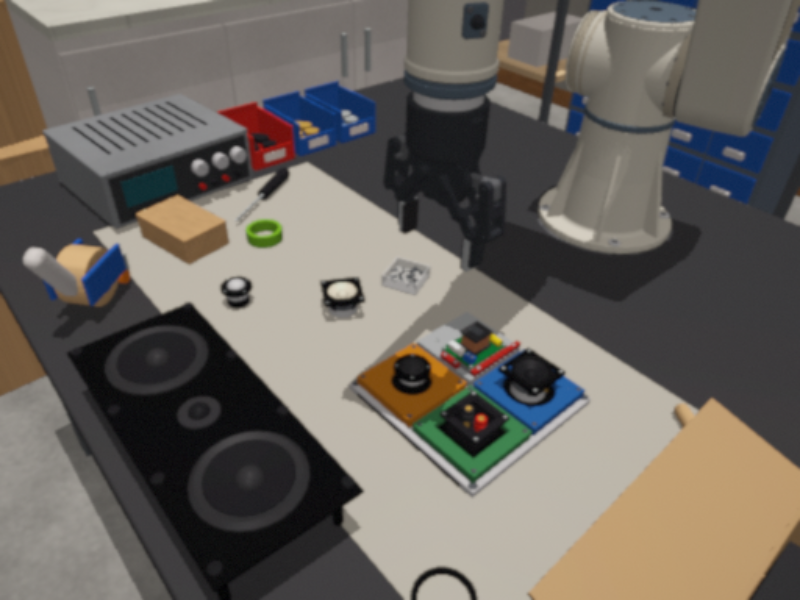

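View pics/sideF.png

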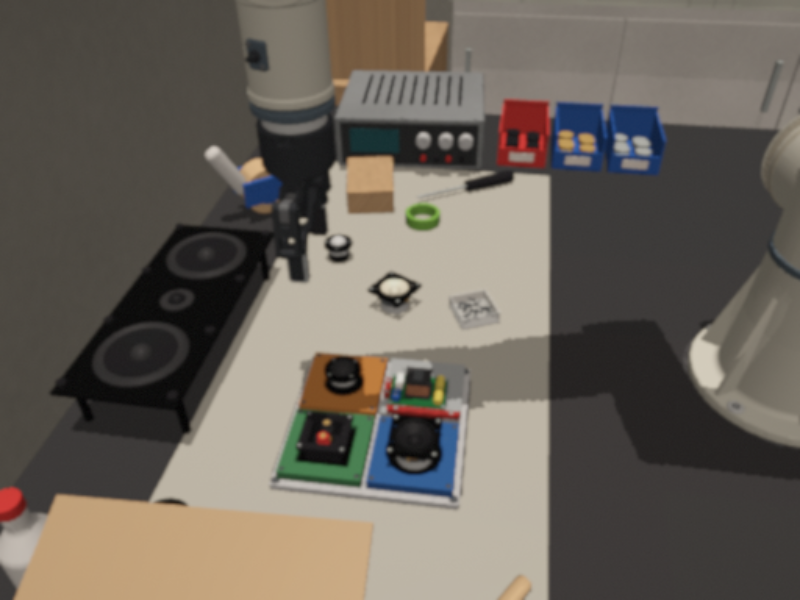

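All four parts sit in their nests and the look-alikes have not moved. Handing in.

```bash
python3 -c "
from rig import r
print(r.sign_off())"
```

```text
the job is handed in; nothing more can be done
None
```

The carrier is loaded with all four black-speaker parts, and I handed the job in at about 43 s of the 109 s allowed. I placed them in the order you listed: black woofer, black tweeter, terminal cup, then crossover. Each was lowered to first contact before release.

- **Woofer, tweeter and cup:** the depth images showed each one level. Their top faces were at 56, 52 and 51 mm, against 56, 51 and 50 mm nominal. The depth camera reads about 1 mm high there.
- **Crossover:** I set it down about 12 mm short of each stop and slid it home. The force rose to about 16 N at the long stop and 17 N at the short one, and the position stopped changing. After release it was turned 1.8°, the same as the nest, and the close-up showed no gap at either stop.
- **One disagreement:** the crossover's camera position was about 1.5 mm off the home position I had worked out from the nests. The long stop itself measured about 1.3 mm off in the same direction, within the calibration error, so I went by the contact forces.
- **Look-alikes:** the white-coned woofer and silver-domed tweeter measured in the same place before and after, within 0.6 mm.

At hand-in the gripper was open and well clear of everything.

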